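# Set up the recipe stand and the spice jars

### The job

Set up the recipe place: push the loose wooden support, narrow end first, along the tapering dovetail way of the stand until it wedges tight, then take the tablet out of its dock and lean it against the support's upright plate, screen to the front, lower edge square across the two rails behind the two steel pegs. Also stand every spice jar there is (their number varies) upright in the middle of a cork disc of the strip, one jar to a disc, front label (the one with a picture) turned straight to the strip's front edge, and leave the other kitchen things where they are. At the end all of it stands by itself.

Things in the scene. Friction and masses are not known exactly. Their poses are not given: they have to be found in the camera images.
- stand: Wooden stand, fixed: base board 180 x 180 x 12 mm; origin centre of its underside, z up, +x to its back, -x to its front (the cook's side). Two dark rails (28 mm wide, 135 mm long, tops 32 mm above the worktop) form a dovetail way along x, entered from the front, narrowing 7 degrees per side to the back, flanks undercut 18 degrees. Steel pegs, 12 mm across, tops at 45 mm, at x = -23, y = +-55 mm.
- seat (a point): Point on the floor of the way (12 mm above the worktop, at x = +15 mm of the stand; axes as the stand) where the support's origin lies when its flanks just touch both rails; a push of 15 to 20 N wedges it there. The way is 55 mm wide at its floor here, 72 mm at its front end, 67 mm ahead of this point.
- ledge (a point): Point at the height of the rail tops (32 mm above the worktop), on the middle line, at x = -5 mm of the stand (axes as the stand): where the tablet's lower edge belongs; the pegs' back faces are 12 mm nearer to the front.
- support: Loose wooden support, about 0.25 kg. Origin: centre of the foot's underside; +x to its narrow end. Foot: 90 mm long, 15 mm high, dovetailed and tapered as the way, at its bottom 44 mm wide at the narrow end and 66 mm at the other. Upright plate 16 mm thick (x = 12 to 28 mm), 60 mm wide, from 24 to 100 mm above the underside, on a 26 mm wide neck; a small rib behind.
- tablet: Flat tablet, about 0.3 kg, 10 mm thick (x), 140 mm wide (y), 150 mm tall (z). Origin: middle of its lower edge; z along its height, -x out of the black screen, the back is bare aluminium. At the start it stands upright in the dock, and can be taken by its top edge. When it leans well it is tilted about 20 degrees back.
- screen_front (a point): Point 60 mm straight out in front of the middle of the tablet's screen.
- dock: White charging dock, fixed, 66 x 110 x 31 mm, origin at the centre of its underside; its slot along y is 14 mm wide, the slot's floor 8 mm and its walls' tops 31 mm above the worktop.
- strip: Wooden strip, fixed, 110 x 310 x 4 mm, origin at the centre of its underside; -x points out of its long front edge, the one towards the cook (robot). Four cork discs (58 mm across, flush, 75 mm apart) lie along y.
- disc0 (a point): Centre of the leftmost (+y) cork disc, on the strip's top (4 mm above the worktop).
- disc1 (a point): Centre of the second cork disc from the left.
- disc2 (a point): Centre of the third cork disc from the left.
- disc3 (a point): Centre of the rightmost cork disc.
- jar_0: Spice jar with a white ribbed cap, 47 mm across, 98 mm high, about 0.26 kg, bottom-heavy, may be absent. Origin: centre of its underside; z up, -x out of the middle of its front label (with a picture); the label on its other side has a table and a bar code.
- jar_0_label (a point): Middle of this jar's front label, on its side 23 mm from the axis, 45 mm above its underside.
- jar_1: Slightly taller spice jar with a ribbed cap, 44 mm across, 105 mm high, about 0.26 kg, bottom-heavy, may be absent. Origin: centre of its underside; z up, -x out of the middle of its front label (with a picture); the label on its other side has a table and a bar code.
- jar_1_label (a point): Middle of this jar's front label, on its side 23 mm from the axis, 45 mm above its underside.
- jar_2: Second spice jar with a white ribbed cap, 47 mm across, 98 mm high, about 0.26 kg, bottom-heavy, may be absent. Origin: centre of its underside; z up, -x out of the middle of its front label (with a picture); the label on its other side has a table and a bar code.
- jar_2_label (a point): Middle of this jar's front label, on its side 23 mm from the axis, 45 mm above its underside.
- jar_3: Second taller spice jar with a ribbed cap, 44 mm across, 105 mm high, about 0.26 kg, bottom-heavy, may be absent. Origin: centre of its underside; z up, -x out of the middle of its front label (with a picture); the label on its other side has a table and a bar code.
- jar_3_label (a point): Middle of this jar's front label, on its side 23 mm from the axis, 45 mm above its underside.
- soy_bottle: Dark sauce bottle with a yellow cap, 204 mm tall, a bystander. Origin: centre of its underside.
- tuna_tin: Flat tin, 86 mm across, 40 mm high, a bystander. Origin: centre of its underside.
- mug: Mug with a diamond pattern, 101 mm tall, a bystander. Origin: centre of its underside.
Mind the look-alikes: they are no part of the job. Leave any green or purple look-alike of the jar_2 alone.

How it is judged:
By the outcome, as a careful person would: the job done as asked, in the order asked, and still so for the second after the job is handed in, with the robot touching nothing.
Of jar_0, jar_1, jar_2, jar_3 only 2 to 4 are there at a start; the rules pass over those that are not, and their reading is None.
At some moment in a run one of jar_0, jar_1, jar_2, jar_3 may be knocked a few centimetres aside while the robot is not near it.
It also fails if it takes over 208 s, if anything falls off the work surface, if the arm or the gripper's body presses on something with over 40 N, if the wrist force passes 120 N, or if a joint passes its speed limit or range.

### The arm

A 6-joint arm with a two-finger parallel gripper is mounted at the origin on a cart in front of the work surface, level with it; the furniture and walls round the work are solid. World frame = base frame: x ahead of the robot, y to its left, z up, the work surface at z = 0. Lengths are in m, angles in rad, forces in N, time in s.
With the tool pointing down it reaches from about 0.375 to 0.9 m from the base axis. Payload 3.1 kg.
Tool frame: the origin (TCP) lies at the centre of the arm's flange, where the gripper is bolted on; the fingertips stand 182 mm ahead of it and the grasp point (between the pads) lies 164 mm ahead of it; z points along the fingers, y is the line along which they close (so a half turn about z gives the same grasp; the last joint's range is limited). The gripper opens to 87 mm and grips with 3 to 60 N. Pads are 19 mm wide; open, the fingers measure 117 mm over their backs; the gripper's body (75 mm by 190 mm) begins 51 mm behind the grasp point.
Start: joints at [-1.486, 0.527, 1.433, -0, 1.181, -0.178], TCP at [0.163, -0.603, 0.405] pointing down, gripper open.
Joint ranges: [-3.08, 3.08], [-0.75, 2.2], [0.22, 2.44], [-1.43, 4.57], [0, 2.65], [-2.85, 2.85]. Speed limits (rad/s): [2.79, 2.79, 3.14, 3.14, 3.14, 3.14].

### API

Orientations are given as a unit quaternion [x, y, z, w].
In Python, from rig import * gives the robot as it stands.
- The arm moves only by the tool move_arm, never from a script. Its argument "commands" is a list that holds one entry, the list of rows, each a list of 6 numbers: the shift along the tool's x, y, z in units of 40 mm (1.0 is 40 mm), then the turn, a rotation vector about the tool's x, y, z in rad. A call has 1 to 12 rows; each row is the pose to reach, as a shift and turn from the pose commanded when the call began, along the tool's axes at that moment; what a row does not reach only later rows make up. A row lasts 1/8 s, in which the tool goes at most 62.5 mm and 10.7 degrees, less where a joint would pass 70% of its speed; a pose out of reach is approached as far as the arm can. A call with a gripper value outside its range is refused whole. "claw" is the closure, from -1 (fully open) to 1 (shut), so that 0 is half open, set as the call begins (left out, the last holds). The fingers move at their own pace and stop on an object; "squeeze" is the grip in N (left out, the last holds). Time passes only in rows, so rows that repeat a pose let the fingers close. It gives the time, the measured TCP pose, the force, the opening and the grip force at its end, in the units of the state.
- get_obs(): the state, without advancing time (a new reading comes with each control period).
- camera(name): name is "scene" or "top"; returns a dict with "pixels" (420x560x3 uint8, blue, green, red), "range_z" (420x560 float32, m along the optical axis (not along the pixel's ray), 0 where there is no reading), "camera_matrix" (3x3 intrinsics, pixels), "D" ([k1, k2, p1, p2, k3] as OpenCV has them; the pictures are not rectified), "extrinsics" (4x4, takes a point from world to camera coordinates). Camera axes: x right, y up, looking along -z (the intrinsics and any distortion apply to the point x, -y, -z); pixel columns grow to the right and rows downward; lengths in m; the calibration is good to about 2 mm. A picture is of the moment at which its call begins.
- hand_in(): hands the job in; it is judged then, once.
The state is a dict: "time": time; "q": joint angles; "joint_velocities": joint speeds; "joint_torque": joint torques, N m; "position": TCP position; "tool_rot": TCP orientation; "ft_force": force on the tool from outside, world axes, zero at the start; "moment": the same for the moment, N m; "grip_width": finger opening in m; "grip_force": force on a finger pad.
Only numpy, scipy, OpenCV 4.12 (cv2) and the standard library are available. Lean on these libraries where they do the work, as an engineer would, in place of code of your own. Each camera call takes 0.05 s, during which the arm holds its last target. There are 200 camera calls.

## Working session

There is one attempt and no reset: what is moved stays moved. The work goes in short steps, Python scripts to look and compute and a tool call to move; the robot and the scene stay as the last step left them, time stands still between calls to the robot, and variables do not carry over. Pictures are saved under pics/ and viewed, at most 14 in all, crops included, and the job is handed in when it is done.

Besides the shell and the picture viewer there is one more tool, called after ">>>" by a JSON object that holds its "api" and its "payload", one argument or row to a line. move_arm: Moves the arm, as the interface text tells. Its arguments: {"type":"object","properties":{"commands":{"type":"array","items":{"type":"array","items":{"type":"array","items":{"type":"number"}}}},"claw":{"type":"number"},"squeeze":{"type":"number"}},"required":["commands"]}

```bash
ls; mkdir -p pics; cat > h.py <<'E'
from rig import *
import numpy as np, cv2
from scipy.spatial.transform import Rotation as R
def look(n):
    c=camera(n); np.savez('%s.npz'%n,**c); return c
def load(n): return dict(np.load('%s.npz'%n))
def pts(c):
    "world xyz for every pixel"
    K=c['camera_matrix'];D=c['D'];E=c['extrinsics'];z=c['range_z']
    h,w=z.shape
    u,v=np.meshgrid(np.arange(w),np.arange(h))
    n=cv2.undistortPoints(np.stack([u,v],-1).reshape(-1,1,2).astype(np.float64),K,D).reshape(h,w,2)
    P=np.stack([n[...,0]*z,-n[...,1]*z,-z],-1)
    W=(P-E[:3,3])@E[:3,:3]
    W[z==0]=np.nan
    return W
def proj(c,X):
    E=c['extrinsics'];X=np.atleast_2d(X)
    P=X@E[:3,:3].T+E[:3,3]
    P=P*[1,-1,-1]
    return cv2.projectPoints(P,np.zeros(3),np.zeros(3),c['camera_matrix'],c['D'])[0].reshape(-1,2)
E
python3 - <<'E'
from h import *
o=get_obs(); print({k:np.round(v,3) for k,v in o.items()})
for n in('scene','top'):
    c=look(n); cv2.imwrite('pics/%s0.png'%n,cv2.resize(c['pixels'],(800,600)))
    print(n,np.linalg.inv(c['extrinsics']).round(3).tolist(),c['camera_matrix'].tolist(),c['D'])
E
```

```text
pics
{'time': np.float64(0.0), 'q': array([-1.485,  0.528,  1.434,  0.   ,  1.181, -0.179]), 'joint_velocities': array([ 0.   , -0.001, -0.001, -0.001,  0.   , -0.   ]), 'joint_torque': array([ 1.0000e-03, -4.4004e+01, -1.7659e+01,  6.3000e-02,  5.8000e-02,
       -0.0000e+00]), 'position': array([ 0.163, -0.603,  0.404]), 'tool_rot': array([ 0.991,  0.132,  0.   , -0.001]), 'ft_force': array([-0.096,  0.24 , -0.103]), 'moment': array([0.006, 0.002, 0.036]), 'grip_force': np.float64(0.0), 'grip_width': np.float64(0.087)}
scene [[-0.797, 0.257, -0.547, 0.038], [-0.604, -0.306, 0.736, 0.86], [0.021, 0.917, 0.399, 0.468], [0.0, 0.0, 0.0, 1.0]] [[390.35668637613105, 0.0, 281.71226615930175], [0.0, 390.35668637613105, 209.33870731226068], [0.0, 0.0, 1.0]] [-0.07577531  0.          0.          0.          0.        ]
top [[0.027, 0.995, -0.092, 0.413], [-1.0, 0.027, -0.003, 0.152], [-0.0, 0.092, 0.996, 1.08], [0.0, 0.0, 0.0, 1.0]] [[418.32700912342364, 0.0, 272.5908752713403], [0.0, 418.32700912342364, 199.9735654658563], [0.0, 0.0, 1.0]] [-0.10528974  0.          0.          0.          0.        ]
```

View pics/scene0.png

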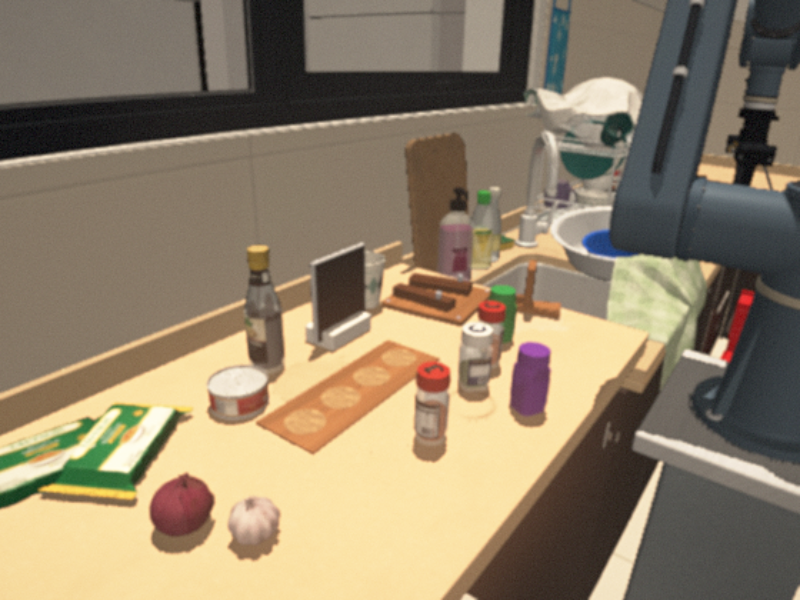

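View pics/top0.png

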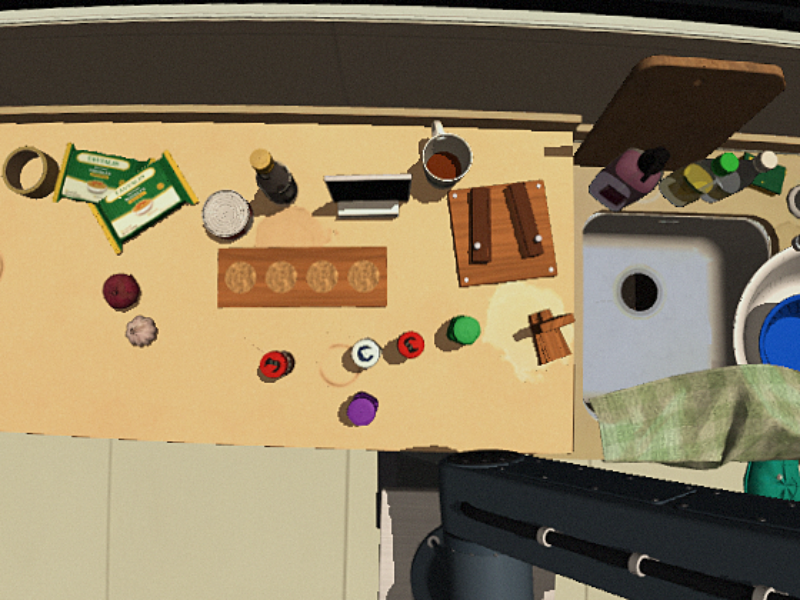

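Scene view: tablet in its dock (340,290), stand (440,295), support (540,300). The jars are a red cap at (432,400), a red cap at (490,330) and a white cap at (477,355). The green (503,310) and purple (530,380) jars are look-alikes. In the top view the jars sit at (275,364), (410,345) and (366,353), the strip at (300,277) and the support at (548,335).

```bash
python3 - <<'E'
from h import *
c=load('top');W=pts(c);s=560/800
def reg(u0,v0,u1,v1): return slice(int(v0*s),int(v1*s)),slice(int(u0*s),int(u1*s))
t=W[reg(150,330,240,420)].reshape(-1,3);print('table z',np.nanmean(t[:,2]),np.nanstd(t[:,2]))
def cl(n,b,lo,hi):
    P=W[reg(*b)].reshape(-1,3);P=P[(P[:,2]>lo)&(P[:,2]<hi)]
    if len(P)<5: print(n,len(P));return
    r=cv2.minAreaRect((P[:,:2]*1000).astype(np.float32))
    (x,y),rad=cv2.minEnclosingCircle((P[:,:2]*1000).astype(np.float32))
    print(n,len(P),'zmed',np.median(P[:,2]).round(4),'mean',P.mean(0).round(4),'rect',np.round(r[0],1),np.round(r[1],1),round(r[2],1),'circ',round(x,1),round(y,1),round(rad,1))
for n,b in dict(redL=(250,340,305,390),white=(345,330,385,375),redR=(393,325,430,365),green=(440,310,490,350),purple=(340,385,385,430)).items(): cl(n,b,.085,.12)
cl('tabtop',(315,165,420,215),.12,.2)
cl('dock',(315,180,420,225),.02,.05)
cl('mug',(410,115,480,195),.08,.12)
cl('tin',(195,180,255,245),.03,.05)
cl('soy',(240,140,300,210),.17,.23)
cl('rails',(440,175,565,290),.025,.038); 
cl('pegs',(440,175,565,290),.039,.055)
cl('plate',(520,300,580,375),.08,.11)
cl('foot',(520,300,580,375),.010,.02)
cl('supp all',(520,300,580,375),.006,.12)
# scene cloud
c2=load('scene');W2=pts(c2)
t=W2[int(430*s):int(480*s),int(330*s):int(400*s)].reshape(-1,3);print('table scene',np.nanmean(t[:,2]))
# colour-masked outlines: strip & stand
img=c['pixels']
hsv=cv2.cvtColor(img,cv2.COLOR_BGR2HSV)
for n,(u,v) in dict(strip=(225,255),table=(180,350),stand=(500,230),rail=(480,230)).items(): print(n,hsv[int(v*s),int(u*s)])
for n,x in (('top',c),('scene',c2)):
    pass
def crop(c,u0,v0,u1,v1,k): return cv2.resize(c['pixels'][int(v0*s):int(v1*s),int(u0*s):int(u1*s)],None,fx=k,fy=k,interpolation=cv2.INTER_CUBIC)
a=crop(c2,400,270,570,450,3.3); b=crop(c,440,165,590,380,3.3)
h=max(a.shape[0],b.shape[0]); im=np.zeros((h,a.shape[1]+b.shape[1],3),np.uint8); im[:a.shape[0],:a.shape[1]]=a; im[:b.shape[0],a.shape[1]:]=b
print(im.shape);cv2.imwrite('pics/crop1.png',im)
E
```

```text
table z -0.00011051922964872363 0.003179789287730249
redL 294 zmed 0.1049 mean [0.37   0.3401 0.1039] rect [369.3 340.8] [43.2 41.2] 34.0 circ 370.0 341.0 22.5
white 305 zmed 0.0977 mean [0.3934 0.1914 0.0973] rect [393.4 191.5] [44.7 44.6] 1.0 circ 393.5 192.0 23.4
redR 292 zmed 0.1051 mean [0.4094 0.1182 0.1042] rect [409.4 118. ] [44.8 42.4] 2.1 circ 409.3 117.8 22.8
green 309 zmed 0.0976 mean [0.436  0.0268 0.0972] rect [436.1  26.7] [45.1 44.9] 65.8 circ 436.1 26.3 23.5
purple 320 zmed 0.0976 mean [0.2982 0.1955 0.0973] rect [298.1 195.6] [44.2 44.5] 3.7 circ 297.5 195.7 23.4
tabtop 503 zmed 0.154 mean [0.6676 0.1937 0.1479] rect [669.9 194.3] [ 12.4 137.9] 3.2 circ 666.3 194.1 68.9
dock 598 zmed 0.0303 mean [0.6524 0.1973 0.0311] rect [651.2 193.2] [ 29.9 138.7] 2.7 circ 665.8 193.9 69.3
mug 349 zmed 0.0944 mean [0.7394 0.0633 0.0937] rect [717.7  66.1] [ 85.5 130.5] 70.0 circ 725.4 87.6 67.0
tin 884 zmed 0.0363 mean [0.6326 0.452  0.0365] rect [632.3 451.5] [84.6 83.9] 21.1 circ 633.0 452.2 43.9
soy 230 zmed 0.2027 mean [0.68   0.3542 0.1991] rect [682.  355.9] [30.1 32.6] 19.4 circ 683.1 356.1 16.8
rails 1386 zmed 0.0306 mean [ 0.6349 -0.0398  0.0305] rect [644.4 -22.4] [183.2 149.9] 15.6 circ 646.4 -24.4 115.2
pegs 49 zmed 0.044 mean [ 0.6143 -0.0295  0.0447] rect [625.9  -6.8] [197.4  89.5] 52.4 circ 642.4 -19.5 100.4
plate 193 zmed 0.0991 mean [ 0.4502 -0.1221  0.098 ] rect [ 450.3 -123.9] [16.4 61.4] 20.0 circ 452.0 -123.3 30.8
foot 484 zmed 0.0138 mean [ 0.4188 -0.1343  0.014 ] rect [ 431.  -131.3] [92.3 58.4] 19.3 circ 429.1 -132.4 50.7
supp all 820 zmed 0.0153 mean [ 0.4307 -0.128   0.0369] rect [ 430.  -129.2] [93.  66.3] 21.0 circ 428.6 -132.0 50.7
table scene -0.0003202775745954771
strip [ 13 186 140]
table [ 19 110 224]
stand [ 12 178 169]
rail [  9 168  91]
(498, 739, 3)
```

View pics/crop1.png

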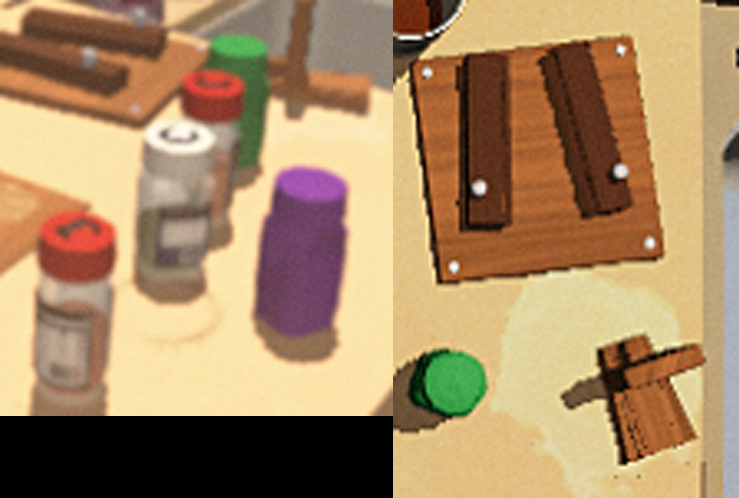

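Crop 1: left, the red-cap jar (75,320), the white-cap jar (175,210) and the second red-cap jar (212,150), plus the plain green and purple decoys. Right, the stand's way narrows upward (to its back). The support lies with its plate and narrow end up at about (650,365).

So three jars count, since they carry labels, and the single-coloured green and purple ones are ignored. Next I'll get accurate fits of the fixed frames.

```bash
cat >> h.py <<'E'
def rayplane(c,uv,z):
    "world points where pixel rays meet height z"
    K=c['camera_matrix'];E=c['extrinsics']
    n=cv2.undistortPoints(np.asarray(uv,float).reshape(-1,1,2),K,c['D']).reshape(-1,2)
    d=np.c_[n[:,0],-n[:,1],-np.ones(len(n))]@E[:3,:3]
    o=-E[:3,:3].T@E[:3,3]
    return o+d*((z-o[2])/d[:,2])[:,None]
def rect(c,mask,z):
    v,u=np.nonzero(mask)
    P=rayplane(c,np.c_[u,v],z)
    return cv2.minAreaRect((P[:,:2]*1000).astype(np.float32))
E
python3 - <<'E'
from h import *
c=load('top');W=pts(c);s=.7;img=c['pixels'];hsv=cv2.cvtColor(img,cv2.COLOR_BGR2HSV)
def comp(u,v,cond):
    n,l=cv2.connectedComponents(cv2.morphologyEx(cond.astype(np.uint8),cv2.MORPH_CLOSE,np.ones((5,5))))
    return l==l[int(v*s),int(u*s)]
br=(hsv[...,1]>140)&(hsv[...,0]<16)&(hsv[...,2]<205)
for n,u,v,z in (('strip',225,255,.004),('stand',500,270,.012)):
    m=comp(u,v,br);m=cv2.morphologyEx(m.astype(np.uint8),cv2.MORPH_OPEN,np.ones((5,5)))
    print(n,m.sum(),rect(c,m,z))
# strip discs: light blobs
Z=W[...,2]
for n,(u,v) in dict(d0=(241,277),d1=(281,277),d2=(322,277),d3=(364,277)).items():
    print(n,rayplane(c,[[u*s,v*s]],.004)[0].round(4))
# pegs / screws: bright, unsaturated within stand
b=(hsv[...,1]<90)&(hsv[...,2]>150);b[:, :int(445*s)]=0;b[:,int(558*s):]=0;b[:int(175*s)]=0;b[int(290*s):]=0
n,l,st,ce=cv2.connectedComponentsWithStats(b.astype(np.uint8))
for i in range(1,n):
    if st[i,4]>=4: print('blob',st[i,4],ce[i].round(1),'z45',rayplane(c,[ce[i]],.045)[0][:2].round(4),'z12',rayplane(c,[ce[i]],.012)[0][:2].round(4), 'd',np.nanmedian(Z[l==i]).round(3))
# tablet top edge
P=W[int(165*s):int(215*s),int(315*s):int(420*s)].reshape(-1,3);
for lo,hi in((.13,.2),(.145,.2)):
    Q=P[(P[:,2]>lo)&(P[:,2]<hi)];r=cv2.minAreaRect((Q[:,:2]*1000).astype(np.float32));print('tab',lo,len(Q),r,Q.mean(0))
# scene cloud
c2=load('scene');W2=pts(c2).reshape(-1,3)
def box(x0,x1,y0,y1,z0,z1,n):
    Q=W2[(W2[:,0]>x0)&(W2[:,0]<x1)&(W2[:,1]>y0)&(W2[:,1]<y1)&(W2[:,2]>z0)&(W2[:,2]<z1)]
    if len(Q)<6: print(n,len(Q));return
    print(n,len(Q),Q.mean(0).round(4),'min',np.percentile(Q,3,0).round(4),'max',np.percentile(Q,97,0).round(4));return Q
Q=box(.62,.72,.1,.28,.05,.3,'tab scene')
A=np.c_[Q[:,1:],np.ones(len(Q))];print('plane x=a y+b z+c',np.linalg.lstsq(A,Q[:,0],rcond=None)[0])
box(.6,.72,.1,.28,.025,.035,'dock')
box(.42,.48,-.17,-.08,.06,.2,'plate');box(.36,.4,.3,.37,.095,.2,'redLcap');box(.37,.42,.165,.215,.09,.2,'whitecap');box(.39,.43,.09,.14,.095,.2,'redRcap')
# tablet corner lines
E
```

```text
strip 4952 ((525.3120727539062, 315.83001708984375), (107.37274169921875, 308.30059814453125), 1.611469030380249)
stand 4667 ((614.4708251953125, -46.79512023925781), (179.99754333496094, 180.50682067871094), 8.497467041015625)
d0 [0.521  0.4255 0.004 ]
d1 [0.5229 0.352  0.004 ]
d2 [0.5249 0.2772 0.004 ]
d3 [0.527 0.201 0.004]
blob 7 [321.  123.7] z45 [0.7065 0.0368] z12 [0.7159 0.0331] d 0.1
blob 6 [313.5 126. ] z45 [0.6999 0.0558] z12 [0.7091 0.0527] d 0.099
blob 6 [376.8 129.7] z45 [ 0.6958 -0.1063] z12 [ 0.7048 -0.1146] d 0.013
blob 8 [318.  136.5] z45 [0.673 0.044] z12 [0.6813 0.0406] d 0.011
blob 14 [376.7 166.5] z45 [ 0.6005 -0.1058] z12 [ 0.6065 -0.114 ] d 0.044
blob 14 [333.7 171.5] z45 [0.5845 0.0032] z12 [ 0.59   -0.0016] d 0.043
blob 9 [385.1 188.3] z45 [ 0.5456 -0.1272] z12 [ 0.5499 -0.1361] d 0.012
blob 8 [326.  195.5] z45 [0.5234 0.0217] z12 [0.527  0.0176] d 0.013
blob 126 [360.8 200.1] z45 [ 0.5143 -0.0658] z12 [ 0.5176 -0.0727] d -0.0
tab 0.13 437 ((669.90771484375, 194.05615234375), (12.355781555175781, 136.55517578125), 3.249094009399414) [0.66794854 0.19429217 0.15131338]
tab 0.145 338 ((670.0187377929688, 194.21035766601562), (11.95154094696045, 136.2224884033203), 2.831087112426758) [0.6688014  0.19408139 0.15525241]
tab scene 1598 [0.6691 0.2036 0.1064] min [0.6648 0.1314 0.0536] max [0.6739 0.2646 0.1564]
plane x=a y+b z+c [-0.04158384  0.00743502  0.67673123]
dock 366 [0.6587 0.2066 0.0297] min [0.64   0.1391 0.0256] max [0.6954 0.262  0.0342]
plate 123 [ 0.4455 -0.1069  0.0853] min [ 0.4364 -0.1459  0.0617] max [ 0.4609 -0.0928  0.1003]
redLcap 240 [0.3739 0.3485 0.1033] min [0.3606 0.3262 0.0959] max [0.39   0.3644 0.1058]
whitecap 213 [0.3927 0.1972 0.096 ] min [0.3739 0.1742 0.0907] max [0.414  0.2139 0.0982]
redRcap 170 [0.4075 0.1244 0.1027] min [0.3904 0.1024 0.0958] max [0.4268 0.139  0.1056]
```

```bash
cat >> h.py <<'E'
def tool(psi,tilt=0,ax=(1,0,0)):
    "tool pointing down, its x axis at heading psi deg; tilt deg turn about world axis ax"
    return R.from_rotvec(np.deg2rad(tilt)*np.array(ax,float))*R.from_euler('z',psi,degrees=True)*R.from_rotvec([np.pi,0,0])
def rows(targets,p0=None,r0=None):
    "targets: list of (grasp-point xyz, Rotation); prints tool-frame rows for a call begun at p0,r0"
    o=get_obs()
    p0=np.array(o['position']) if p0 is None else p0
    r0=R.from_quat(o['tool_rot']) if r0 is None else r0
    for g,r in targets:
        p=np.array(g)-r.apply([0,0,.164])
        d=r0.inv().apply(p-p0)/.04; w=(r0.inv()*r).as_rotvec()
        print('row',np.round(np.r_[d,w],3).tolist(),'mm %.0f deg %.1f'%(40*np.linalg.norm(d),np.degrees(np.linalg.norm(w))),'tcp',p.round(3))
def st():
    o=get_obs();r=R.from_quat(o['tool_rot']);x=r.apply([1,0,0])
    print('t %.2f grasp %s psi %.2f F %s w %.4f gf %.1f q %s'%(o['time'],(o['position']+r.apply([0,0,.164])).round(4),np.degrees(np.arctan2(x[1],x[0])),np.round(o['ft_force'],2),o['grip_width'],o['grip_force'],np.round(o['q'],2)))
    return o
E
python3 - <<'E'
from h import *
r=tool(20.2)
rows([([.4505,-.1238,.24],r),([.4505,-.1238,.15],r),([.4505,-.1238,.056],r)])
E
```

```text
row [10.064, -9.693, 0.019, -0.002, -0.0, -0.089] mm 559 deg 5.1 tcp [ 0.45  -0.124  0.404]
row [10.063, -9.688, 2.269, -0.002, -0.0, -0.089] mm 566 deg 5.1 tcp [ 0.45  -0.124  0.314]
row [10.063, -9.684, 4.619, -0.002, -0.0, -0.089] mm 588 deg 5.1 tcp [ 0.45  -0.124  0.22 ]
```

>>> {"api": "move_arm", "payload": {
  "commands": [
    [[10.064,-9.693,0.02,-0.002,0,-0.089],[10.064,-9.693,0.02,-0.002,0,-0.089],[10.064,-9.693,0.02,-0.002,0,-0.089],[10.064,-9.693,0.02,-0.002,0,-0.089],[10.064,-9.693,0.02,-0.002,0,-0.089],[10.064,-9.693,0.02,-0.002,0,-0.089],[10.064,-9.693,0.02,-0.002,0,-0.089],[10.064,-9.693,0.02,-0.002,0,-0.089],[10.064,-9.693,0.02,-0.002,0,-0.089],[10.063,-9.688,2.27,-0.002,0,-0.089],[10.063,-9.688,2.27,-0.002,0,-0.089],[10.063,-9.688,2.27,-0.002,0,-0.089]]
  ],
  "claw": -1,
  "squeeze": 25
}}

```text
time: 1.6
position: [0.4499, -0.1236, 0.3121]
tool_rot: [0.984, 0.176, -0.002, -0.001]
ft_force: [-0.8, 0.2, 0.1]
grip_width: 0.0872
grip_force: 0.0
```

```bash
python3 - <<'E'
from h import *
st();r=tool(20.2)
rows([([.4505,-.1238,.056],r)])
E
```

```text
t 1.60 grasp [ 0.4491 -0.1234  0.1481] psi 20.25 F [-0.77  0.19  0.1 ] w 0.0872 gf 0.0 q [-0.51  0.47  1.91 -0.    0.76  0.71]
row [0.022, 0.016, 2.302, -0.003, 0.004, 0.001] mm 92 deg 0.3 tcp [ 0.45  -0.124  0.22 ]
```

>>> {"api": "move_arm", "payload": {
  "commands": [
    [[0.02,0.015,1.2,-0.003,0.004,0],[0.02,0.015,2.3,-0.003,0.004,0],[0.02,0.015,2.3,-0.003,0.004,0],[0.02,0.015,2.3,-0.003,0.004,0]]
  ]
}}

```text
time: 2.1
position: [0.4522, -0.1253, 0.2236]
tool_rot: [0.985, 0.175, 0.003, 0.003]
ft_force: [-0.7, 0.0, -0.4]
grip_width: 0.0872
grip_force: 0.0
```

>>> {"api": "move_arm", "payload": {
  "commands": [
    [[0,0,0,0,0,0],[0,0,0,0,0,0],[0,0,0,0,0,0],[0,0,0,0,0,0],[0,0,0,0,0,0]]
  ],
  "claw": 1,
  "squeeze": 30
}}

```text
time: 2.72
position: [0.4517, -0.1247, 0.2226]
tool_rot: [0.984, 0.175, 0.003, 0.002]
ft_force: [-0.7, 1.0, 5.7]
grip_width: 0.0601
grip_force: 29.9
```

```bash
python3 - <<'E'
from h import *
o=st()
# support origin offset: grasp on plate centre => origin 20mm behind
S=np.array([.6152,-.0477]);a=np.deg2rad(8.4);ex=np.array([np.cos(a),np.sin(a)])
r=tool(8.4)
def g(xs,z): # support origin at stand x=xs
    p=S+(xs+20.0)/1000*ex; return ([p[0],p[1],z],r)
z=.0555
gz=(o['position']+R.from_quat(o['tool_rot']).apply([0,0,.164]))
rows([(gz+[0,0,.045],R.from_quat(o['tool_rot'])),g(-110,gz[2]+.045),g(-110,gz[2]+.013),g(-60,gz[2]+.012),g(0,gz[2]+.012)])
E
```

```text
t 2.73 grasp [ 0.4527 -0.1253  0.0586] psi 20.20 F [-0.67  0.97  5.74] w 0.0601 gf 29.9 q [-0.51  0.65  1.96 -0.    0.52  0.71]
row [0.005, 0.006, -1.125, 0.0, 0.0, 0.0] mm 45 deg 0.0 tcp [ 0.452 -0.125  0.268]
row [2.304, -0.849, -1.119, 0.005, -0.005, 0.206] mm 108 deg 11.8 tcp [ 0.526 -0.061  0.268]
row [2.301, -0.853, -0.319, 0.005, -0.005, 0.206] mm 99 deg 11.8 tcp [ 0.526 -0.061  0.236]
row [3.524, -0.598, -0.287, 0.005, -0.005, 0.206] mm 143 deg 11.8 tcp [ 0.576 -0.054  0.235]
row [4.993, -0.291, -0.279, 0.005, -0.005, 0.206] mm 200 deg 11.8 tcp [ 0.635 -0.045  0.235]
```

>>> {"api": "move_arm", "payload": {
  "commands": [
    [[0,0,-0.6,0,0,0],[0,0,-1.12,0,0,0],[0.8,-0.3,-1.12,0.002,-0.002,0.1],[1.6,-0.6,-1.12,0.005,-0.005,0.206],[2.3,-0.85,-1.12,0.005,-0.005,0.206],[2.3,-0.85,-1.12,0.005,-0.005,0.206],[2.3,-0.85,-1.12,0.005,-0.005,0.206]]
  ]
}}

```text
time: 3.6
position: [0.525, -0.0607, 0.2663]
tool_rot: [0.997, 0.074, -0.002, -0.001]
ft_force: [-0.5, 0.1, -3.4]
grip_width: 0.06
grip_force: 30.0
```

```bash
python3 - <<'E'
from h import *
o=st(); c=look('top');W=pts(c)
# plate and foot now
P=W.reshape(-1,3)
c2=look('scene');a=cv2.resize(c['pixels'][120:270,280:430],(400,400),interpolation=cv2.INTER_CUBIC);b=cv2.resize(c2['pixels'][150:270,240:400],(533,400),interpolation=cv2.INTER_CUBIC)
im=np.hstack([a,b[:, :400]]);cv2.imwrite('pics/lift.png',im)
S=np.array([.6152,-.0477]);a=np.deg2rad(8.4);ex=np.array([np.cos(a),np.sin(a)]);r=tool(8.4)
def g(xs,z): p=S+(xs+20.0)/1000*ex; return ([p[0],p[1],z],r)
rows([g(-110,.0706),g(-50,.0696),g(0,.0696)])
E
```

```text
t 3.60 grasp [ 0.5245 -0.0606  0.1023] psi 8.44 F [-0.47  0.1  -3.38] w 0.0600 gf 30.0 q [-0.33  0.61  1.79 -0.    0.74  1.1 ]
row [0.034, -0.003, 0.798, -0.001, 0.003, -0.0] mm 32 deg 0.2 tcp [ 0.526 -0.061  0.235]
row [1.534, -0.004, 0.819, -0.001, 0.003, -0.0] mm 70 deg 0.2 tcp [ 0.586 -0.052  0.234]
row [2.784, -0.004, 0.815, -0.001, 0.003, -0.0] mm 116 deg 0.2 tcp [ 0.635 -0.045  0.234]
```

View pics/lift.png

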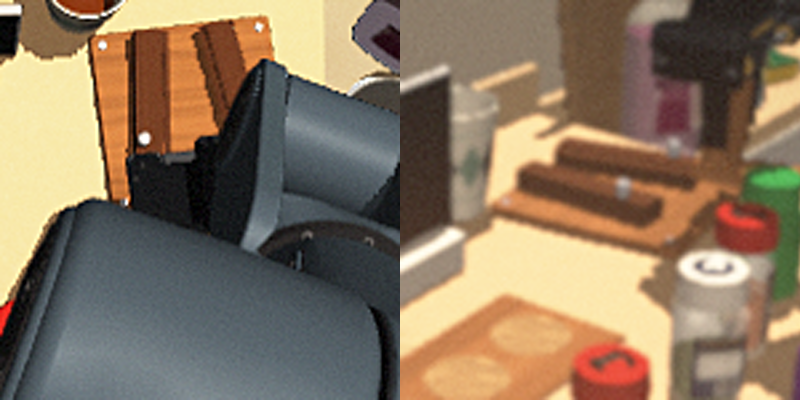

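Lift image: the support hangs in the gripper just ahead of the way (190,200), occluded by the arm. Nothing else has moved. Next I lower it and slide in.

>>> {"api": "move_arm", "payload": {
  "commands": [
    [[0.034,0,0.5,0,0.003,0],[0.034,0,0.78,0,0.003,0],[0.034,0,0.78,0,0.003,0],[0.4,0,0.78,0,0.003,0],[0.8,0,0.78,0,0.003,0],[1.2,0,0.79,0,0.003,0],[1.6,0,0.8,0,0.003,0],[1.6,0,0.8,0,0.003,0]]
  ]
}}

```text
time: 4.7
position: [0.5911, -0.0515, 0.2355]
tool_rot: [0.997, 0.074, 0.003, 0.0]
ft_force: [0.4, 0.0, -2.5]
grip_width: 0.06
grip_force: 30.0
```

```bash
python3 - <<'E'
from h import *
o=st()
S=np.array([.6152,-.0477]);a=np.deg2rad(8.4);ex=np.array([np.cos(a),np.sin(a)]);r=tool(8.4)
def g(xs,z): p=S+(xs+20.0)/1000*ex; return ([p[0],p[1],z],r)
rows([g(-10,.0700),g(5,.07),g(15,.070)])
E
```

```text
t 4.70 grasp [ 0.5921 -0.0515  0.0715] psi 8.45 F [ 0.41  0.03 -2.47] w 0.0600 gf 30.0 q [-0.28  0.72  1.64  0.    0.78  1.15]
row [0.859, -0.005, 0.042, 0.001, -0.006, 0.001] mm 34 deg 0.4 tcp [ 0.625 -0.046  0.234]
row [1.234, -0.004, 0.044, 0.001, -0.006, 0.001] mm 49 deg 0.4 tcp [ 0.64  -0.044  0.234]
row [1.484, -0.004, 0.046, 0.001, -0.006, 0.001] mm 59 deg 0.4 tcp [ 0.65  -0.043  0.234]
```

>>> {"api": "move_arm", "payload": {
  "commands": [
    [[0.4,0,0.02,0,-0.004,0],[0.8,0,0.04,0,-0.006,0],[1.0,0,0.04,0,-0.006,0],[1.15,0,0.05,0,-0.006,0],[1.25,0,0.05,0,-0.006,0],[1.3,0,0.05,0,-0.006,0],[1.3,0,0.05,0,-0.006,0]]
  ]
}}

```text
time: 5.58
position: [0.639, -0.044, 0.2344]
tool_rot: [0.997, 0.074, -0.004, -0.0]
ft_force: [-6.6, -1.8, 8.1]
grip_width: 0.0598
grip_force: 30.0
```

```bash
python3 - <<'E'
from h import *
o=st()
S=np.array([.6152,-.0477]);a=np.deg2rad(8.4);ex=np.array([np.cos(a),np.sin(a)])
g=(o['position']+R.from_quat(o['tool_rot']).apply([0,0,.164]))[:2]-S
print('support origin stand x %.1f y %.1f'%(1000*g@ex-20,1000*g@[-ex[1],ex[0]]), 'F along',o['ft_force'][:2]@ex)
E
```

```text
t 5.58 grasp [ 0.6376 -0.0441  0.0704] psi 8.45 F [-6.56 -1.76  8.09] w 0.0598 gf 30.0 q [-0.24  0.77  1.51 -0.    0.87  1.18]
support origin stand x 2.7 y 0.3 F along -6.7504136640865795
```

>>> {"api": "move_arm", "payload": {
  "commands": [
    [[-0.1,0,-0.03,0,0,0],[-0.1,0,-0.03,0,0,0],[-0.1,0,-0.03,0,0,0]]
  ],
  "claw": -1
}}

```text
time: 5.95
position: [0.6369, -0.0445, 0.2343]
tool_rot: [0.997, 0.073, -0.001, 0.0]
ft_force: [-1.0, 0.2, -0.5]
grip_width: 0.0815
grip_force: 0.0
```

>>> {"api": "move_arm", "payload": {
  "commands": [
    [[0,0,-1,0,0,0],[0,0,-2.5,0,0,0],[-1.5,0,-4,0,0,0],[-3,0,-4,0,0,0],[-4.5,0,-4,0,0,0],[-5,0,-4,0,0,0],[-5,0,-4,0,0,0]]
  ],
  "claw": 1
}}

```text
time: 6.82
position: [0.4375, -0.0735, 0.3952]
tool_rot: [0.997, 0.073, -0.002, -0.0]
ft_force: [1.0, -0.0, 0.7]
grip_width: 0.0249
grip_force: 0.0
```

```bash
python3 - <<'E'
from h import *
o=st(); c=look('top');W=pts(c).reshape(-1,3)
c2=look('scene');a=cv2.resize(c['pixels'][115:255,290:430],(560,560),interpolation=cv2.INTER_CUBIC)
cv2.imwrite('pics/ins.png',a)
S=np.array([.6152,-.0477]);al=np.deg2rad(8.4);M=np.array([[np.cos(al),np.sin(al)],[-np.sin(al),np.cos(al)]])
for n,cc in(('top',c),('scene',c2)):
    Wd=pts(cc).reshape(-1,3)
    L=(Wd[:,:2]-S)@M.T*1000
    for lo,hi in((.09,.13),(.02,.03)):
        k=(abs(L[:,1])<40)&(L[:,0]>-80)&(L[:,0]<70)&(Wd[:,2]>lo)&(Wd[:,2]<hi)
        if k.sum()>8:
            r=cv2.minAreaRect(L[k].astype(np.float32)); print(n,lo,k.sum(),np.round(r[0],1),np.round(r[1],1),round(r[2],1),'z',np.median(Wd[k,2]).round(4), 'p3',np.percentile(L[k],3,0).round(1),np.percentile(L[k],97,0).round(1))
E
```

```text
t 6.83 grasp [ 0.4368 -0.0735  0.2312] psi 8.32 F [ 1.03 -0.05  0.7 ] w 0.0249 gf 0.0 q [-0.42  0.3   1.88 -0.    0.97  1.01]
top 0.09 203 [19.1  1.8] [17.4 58.7] 0.3 z 0.1105 p3 [ 10.8 -24.9] [26.3 30.6]
top 0.02 699 [8.5 0.1] [122.5  79.4] 0.2 z 0.0267 p3 [-46.6 -36.3] [63.9 35.2]
scene 0.09 117 [21.8  4.9] [16.8 60.8] 1.4 z 0.1043 p3 [ 14.1 -22.5] [28.7 33.4]
scene 0.02 225 [10.3  1. ] [117.4  78. ] 0.6 z 0.0259 p3 [-45.1 -36.8] [64.3 31.1]
```

View pics/ins.png

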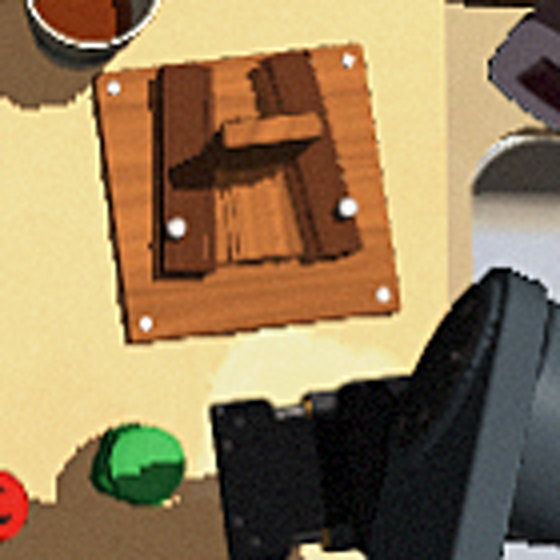

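Image: the support is in the way, square, with its plate at (275,130), but about 15 mm short of the seat. Next I close the fingers and push low on the wide end of the foot.

```bash
cat >> h.py <<'E'
S=np.array([.6152,-.0477]);al=np.deg2rad(8.4);M=np.array([[np.cos(al),np.sin(al)],[-np.sin(al),np.cos(al)]])
def s2w(x,y,z): p=S+np.array([x,y])/1000@M; return np.r_[p,z]
def stl(): # grasp in stand coords
    o=st();g=o['position']+R.from_quat(o['tool_rot']).apply([0,0,.164])
    print('stand coords',((g[:2]-S)@M.T*1000).round(1),'Fx',(o['ft_force'][:2]@M[0]).round(1))
E
python3 - <<'E'
from h import *
stl();r=tool(8.4)
rows([(s2w(-80,0.8,.12),r),(s2w(-80,.8,.036),r),(s2w(-56,.8,.036),r)])
E
```

```text
t 6.92 grasp [ 0.4402 -0.0743  0.2314] psi 8.38 F [-0.6  -0.72 -0.65] w 0.0170 gf 0.0 q [-0.42  0.3   1.87 -0.    0.97  1.01]
stand coords [-177.    -0.7] Fx -0.7
row [2.423, -0.038, 2.783, 0.001, 0.001, -0.0] mm 148 deg 0.1 tcp [ 0.536 -0.059  0.284]
row [2.425, -0.04, 4.883, 0.001, 0.001, -0.0] mm 218 deg 0.1 tcp [ 0.536 -0.059  0.2  ]
row [3.025, -0.04, 4.882, 0.001, 0.001, -0.0] mm 230 deg 0.1 tcp [ 0.56  -0.055  0.2  ]
```

>>> {"api": "move_arm", "payload": {
  "commands": [
    [[1.2,0,1.4,0,0,0],[2.4,-0.04,2.78,0,0,0],[2.4,-0.04,3.8,0,0,0],[2.4,-0.04,4.6,0,0,0],[2.4,-0.04,4.88,0,0,0],[2.4,-0.04,4.88,0,0,0],[2.7,-0.04,4.88,0,0,0],[3.0,-0.04,4.88,0,0,0],[3.0,-0.04,4.88,0,0,0]]
  ]
}}

```text
time: 8.05
position: [0.559, -0.0547, 0.2007]
tool_rot: [0.997, 0.074, 0.0, 0.001]
ft_force: [-0.3, 0.2, -0.7]
grip_width: 0.0003
grip_force: 0.0
```

```bash
python3 - <<'E'
from h import *
stl()
E
```

```text
t 8.05 grasp [ 0.5592 -0.055   0.0367] psi 8.45 F [-0.27  0.16 -0.65] w 0.0003 gf 0.0 q [-0.3   0.75  1.73 -0.    0.66  1.13]
stand coords [-56.5   1. ] Fx -0.2
```

Push 14 mm, then check the force.

>>> {"api": "move_arm", "payload": {
  "commands": [
    [[0.1,0,0,0,0,0],[0.2,0,0,0,0,0],[0.28,0,0,0,0,0],[0.35,0,0,0,0,0],[0.35,0,0,0,0,0]]
  ]
}}

```text
time: 8.68
position: [0.569, -0.0529, 0.1989]
tool_rot: [0.997, 0.074, -0.005, -0.0]
ft_force: [-6.6, -3.6, 3.7]
grip_width: 0.0001
grip_force: 3.2
```

```bash
python3 - <<'E'
from h import *
stl()
E
```

```text
t 8.68 grasp [ 0.5672 -0.0529  0.0349] psi 8.46 F [-6.63 -3.58  3.75] w 0.0001 gf 3.2 q [-0.29  0.76  1.7  -0.    0.69  1.14]
stand coords [-48.2   1.9] Fx -7.1
```

>>> {"api": "move_arm", "payload": {
  "commands": [
    [[0.05,0,0,0,0,0],[0.1,0,0,0,0,0],[0.15,0,0,0,0,0],[0.2,0,0,0,0,0],[0.2,0,0,0,0,0]]
  ]
}}

```text
time: 9.3
position: [0.5753, -0.0523, 0.1988]
tool_rot: [0.997, 0.074, -0.008, -0.0]
ft_force: [-11.5, -7.2, 7.5]
grip_width: 0.0004
grip_force: 5.9
```

```bash
python3 - <<'E'
from h import *
stl()
c=look('top');W=pts(c).reshape(-1,3);L=(W[:,:2]-S)@M.T*1000
k=(abs(L[:,1])<40)&(L[:,0]>0)&(L[:,0]<70)&(W[:,2]>.09)&(W[:,2]<.125)
if k.sum()>8: r=cv2.minAreaRect(L[k].astype(np.float32)); print(k.sum(),np.round(r[0],1),np.round(r[1],1),r[2])
E
```

```text
t 9.30 grasp [ 0.5725 -0.0524  0.0348] psi 8.51 F [-11.51  -7.16   7.49] w 0.0004 gf 5.9 q [-0.28  0.77  1.69 -0.01  0.7   1.15]
stand coords [-42.9   1.6] Fx -12.4
26 [32.2 19. ] [ 9.8 20.1] 6.528954982757568
```

>>> {"api": "move_arm", "payload": {
  "commands": [
    [[0.05,0.02,0,0,0,0],[0.1,0.04,0,0,0,0],[0.14,0.05,0,0,0,0],[0.14,0.05,0,0,0,0]]
  ]
}}

```text
time: 9.85
position: [0.5805, -0.0525, 0.1987]
tool_rot: [0.997, 0.074, -0.009, -0.001]
ft_force: [-11.6, -3.1, 7.6]
grip_width: 0.0008
grip_force: 6.1
```

```bash
python3 - <<'E'
from h import *
stl()
E
```

```text
t 9.85 grasp [ 0.5774 -0.0523  0.0347] psi 8.50 F [-11.62  -3.14   7.57] w 0.0008 gf 6.1 q [-0.28  0.77  1.67 -0.01  0.72  1.15]
stand coords [-38.   1.] Fx -12.0
```

>>> {"api": "move_arm", "payload": {
  "commands": [
    [[0.03,0,0,0,0,0],[0.06,0,0,0,0,0],[0.1,0,0,0,0,0],[0.1,0,0,0,0,0]]
  ]
}}

```text
time: 10.35
position: [0.5821, -0.0523, 0.1986]
tool_rot: [0.997, 0.075, -0.013, -0.002]
ft_force: [-18.3, -7.9, 13.5]
grip_width: 0.0004
grip_force: 9.6
```

```bash
python3 - <<'E'
from h import *
stl()
E
```

```text
t 10.35 grasp [ 0.5776 -0.0521  0.0347] psi 8.57 F [-18.27  -7.94  13.47] w 0.0004 gf 9.6 q [-0.28  0.77  1.66 -0.01  0.73  1.15]
stand coords [-37.8   1.1] Fx -19.2
```

Wedged: 19.2 N with only 0.2 mm of motion. Next I retreat and go to the tablet.

```bash
python3 - <<'E'
from h import *
r8=tool(8.4);r=tool(92.6)
rows([(s2w(-75,0.8,.038),r8),(s2w(-75,.8,.12),r8),([.62,.06,.26],tool(50)),([.671,.194,.26],r)])
E
```

```text
row [-1.04, -0.017, -0.057, -0.005, 0.027, 0.003] mm 42 deg 1.6 tcp [ 0.541 -0.058  0.202]
row [-1.095, -0.028, -2.106, -0.005, 0.027, 0.003] mm 95 deg 1.6 tcp [ 0.541 -0.058  0.284]
row [1.206, -2.666, -5.655, -0.015, 0.024, -0.723] mm 255 deg 41.5 tcp [0.62  0.06  0.424]
row [2.966, -5.788, -5.685, -0.024, 0.018, -1.467] mm 346 deg 84.0 tcp [0.671 0.194 0.424]
```

>>> {"api": "move_arm", "payload": {
  "commands": [
    [[-0.5,-0.017,-0.06,0,0.01,0],[-1.04,-0.017,-0.06,-0.005,0.027,0],[-1.1,-0.03,-1.2,-0.005,0.027,0],[-1.1,-0.03,-2.4,-0.005,0.027,0],[-0.8,-0.4,-3.8,-0.006,0.027,-0.18],[-0.2,-1,-5.2,-0.01,0.025,-0.36],[0.5,-1.8,-5.66,-0.012,0.025,-0.54],[1.2,-2.67,-5.66,-0.015,0.024,-0.723],[1.65,-3.4,-5.67,-0.018,0.022,-0.9],[2.1,-4.2,-5.68,-0.02,0.02,-1.08],[2.5,-5,-5.68,-0.022,0.02,-1.26],[2.97,-5.79,-5.68,-0.024,0.018,-1.44]]
  ],
  "claw": -1,
  "squeeze": 10
}}

```text
time: 11.85
position: [0.6735, 0.1958, 0.4258]
tool_rot: [0.699, 0.715, 0.008, 0.009]
ft_force: [0.1, -0.5, 0.2]
grip_width: 0.0866
grip_force: 0.0
```

```bash
python3 - <<'E'
from h import *
st();r=tool(92.6)
rows([([.6715,.194,.26],r),([.6715,.194,.141],r)])
c=look('scene');W=pts(c).reshape(-1,3);k=(W[:,0]>.64)&(W[:,0]<.7)&(W[:,1]>.1)&(W[:,1]<.28)&(W[:,2]>.13)&(W[:,2]<.165);Q=W[k];print(len(Q),Q.mean(0),np.percentile(Q,[2,98],0))
W=pts(c).reshape(-1,3);L=(W[:,:2]-S)@M.T*1000
k=(abs(L[:,1])<40)&(L[:,0]>0)&(L[:,0]<70)&(W[:,2]>.09)&(W[:,2]<.125)
if k.sum()>8: r=cv2.minAreaRect(L[k].astype(np.float32)); print('plate',k.sum(),np.round(r[0],1),np.round(r[1],1),r[2])
E
```

```text
t 11.85 grasp [0.6774 0.1956 0.2619] psi 91.26 F [ 0.14 -0.52  0.19] w 0.0866 gf 0.0 q [ 0.12  0.61  1.21 -0.    1.3   0.1 ]
row [-0.045, -0.052, 0.045, 0.024, 0.002, -0.023] mm 3 deg 1.9 tcp [0.672 0.194 0.424]
row [-0.039, -0.123, 3.019, 0.024, 0.002, -0.023] mm 121 deg 1.9 tcp [0.672 0.194 0.305]
458 [0.66950382 0.20337255 0.14532126] [[0.66470391 0.13176112 0.13066604]
 [0.67586616 0.26483155 0.15763092]]
plate 117 [38.4  2.8] [17.7 63.3] 2.2267792224884033
```

>>> {"api": "move_arm", "payload": {
  "commands": [
    [[-0.045,-0.05,0.05,0.024,0.002,-0.023],[-0.04,-0.06,1,0.024,0.002,-0.023],[-0.04,-0.1,2,0.024,0.002,-0.023],[-0.04,-0.12,3.02,0.024,0.002,-0.023],[-0.04,-0.12,3.02,0.024,0.002,-0.023],[-0.04,-0.12,3.02,0.024,0.002,-0.023]]
  ]
}}

```text
time: 12.65
position: [0.6719, 0.1919, 0.3066]
tool_rot: [0.694, 0.72, 0.0, 0.001]
ft_force: [0.2, -0.5, 1.2]
grip_width: 0.0867
grip_force: 0.0
```

>>> {"api": "move_arm", "payload": {
  "commands": [
    [[0,0,0,0,0,0],[0,0,0,0,0,0],[0,0,0,0,0,0],[0,0,0,0,0,0],[0,0,0,0,0,0],[0,0,0,0,0,0],[0,0,0,0,0,0],[0,0,0,0,0,0]]
  ],
  "claw": 1,
  "squeeze": 10
}}

```text
time: 13.65
position: [0.6713, 0.1926, 0.3051]
tool_rot: [0.693, 0.721, -0.0, 0.0]
ft_force: [0.0, -0.6, 0.0]
grip_width: 0.0151
grip_force: 0.0
```

```bash
python3 - <<'E'
from h import *
st();r=tool(92.6)
E
```

```text
t 13.65 grasp [0.6713 0.1926 0.1411] psi 92.24 F [ 0.04 -0.63  0.02] w 0.0151 gf 0.0 q [ 0.12  0.74  1.31 -0.    1.09  0.08]
```

>>> {"api": "move_arm", "payload": {
  "commands": [
    [[0,0,0,0,0,0],[0,0,0,0,0,0],[0,0,0,0,0,0]]
  ]
}}

```text
time: 14.02
position: [0.6714, 0.1926, 0.3052]
tool_rot: [0.693, 0.721, -0.0, 0.0]
ft_force: [0.4, -0.8, -0.3]
grip_width: 0.0098
grip_force: 10.0
```

>>> {"api": "move_arm", "payload": {
  "commands": [
    [[0,0,0,0,0,0],[0,0,0,0,0,0]]
  ],
  "squeeze": 35
}}

```text
time: 14.28
position: [0.6714, 0.1926, 0.3052]
tool_rot: [0.693, 0.721, -0.0, 0.0]
ft_force: [0.5, -0.5, -1.0]
grip_width: 0.0101
grip_force: 35.0
```

```bash
python3 - <<'E'
from h import *
st();r=tool(92.6)
E
```

```text
t 14.28 grasp [0.6714 0.1925 0.1412] psi 92.24 F [ 0.5  -0.49 -0.97] w 0.0101 gf 35.0 q [ 0.12  0.74  1.31 -0.    1.09  0.08]
```

```bash
cat >> h.py <<'E'
def tabpose(x,z,t,h=.1332,y=0,dy=1.8):
    "tool target for tablet lower edge at stand x,y mm, z m, tilt t deg"
    ey=np.r_[M[1],0]; a=np.deg2rad(t)
    r=tool(98.4,t,ey)
    return s2w(x+1000*h*np.sin(a),y-dy,z+h*np.cos(a)),r
E
python3 - <<'E'
from h import *
rows([([.6714,.1926,.28],tool(92.24)),tabpose(-25,.145,0),tabpose(-10,.130,17.5),tabpose(-5,.08,17.5),tabpose(-5,.042,17.5)])
E
```

```text
row [-0.002, 0.001, -3.471, -0.0, 0.0, 0.0] mm 139 deg 0.0 tcp [0.671 0.193 0.444]
row [-6.062, -2.255, -3.422, -0.0, 0.0, -0.107] mm 293 deg 6.2 tcp [ 0.591 -0.053  0.442]
row [-5.782, 0.34, -2.704, 0.305, -0.016, -0.107] mm 256 deg 18.5 tcp [ 0.694 -0.038  0.413]
row [-5.768, 0.464, -1.454, 0.305, -0.016, -0.107] mm 239 deg 18.5 tcp [ 0.699 -0.037  0.363]
row [-5.767, 0.464, -0.504, 0.305, -0.016, -0.107] mm 232 deg 18.5 tcp [ 0.699 -0.037  0.325]
```

>>> {"api": "move_arm", "payload": {
  "commands": [
    [[0,0,-0.8,0,0,0],[0,0,-2,0,0,0],[0,0,-3.2,0,0,0],[0,0,-3.47,0,0,0],[-1.2,-0.6,-3.45,0,0,-0.03],[-2.4,-1.2,-3.44,0,0,-0.06],[-3.6,-1.7,-3.43,0,0,-0.09],[-4.8,-2.1,-3.42,0,0,-0.107],[-5.8,-2.25,-3.42,0,0,-0.107],[-6.06,-2.25,-3.42,0,0,-0.107],[-6.06,-2.25,-3.42,0,0,-0.107]]
  ]
}}

```text
time: 15.65
position: [0.5906, -0.0534, 0.4405]
tool_rot: [0.654, 0.756, -0.001, -0.002]
ft_force: [-0.4, 0.2, -2.6]
grip_width: 0.0098
grip_force: 35.0
```

```bash
python3 - <<'E'
from h import *
stl()
rows([tabpose(-18,.138,9),tabpose(-10,.130,17.5),tabpose(-5,.08,17.5),tabpose(-5,.042,17.5)])
c=look('scene');a=cv2.resize(c['pixels'][120:260,200:370],(680,560),interpolation=cv2.INTER_CUBIC);cv2.imwrite('pics/tab1.png',a)
# tablet lower edge in scene cloud
W=pts(c).reshape(-1,3);L=np.c_[(W[:,:2]-S)@M.T*1000,W[:,2]*1000]
k=(abs(L[:,1])<90)&(abs(L[:,0]+25)<25)&(L[:,2]>120)&(L[:,2]<270);Q=L[k];print(k.sum(),np.percentile(Q,[1,50,99],0).round(1))
A=np.c_[Q[:,1:],np.ones(len(Q))];print(np.linalg.lstsq(A,Q[:,0],rcond=None)[0])
E
```

```text
t 15.65 grasp [ 0.5901 -0.0532  0.2765] psi 98.28 F [-0.35  0.19 -2.61] w 0.0098 gf 35.0 q [-0.28  0.45  1.47  0.    1.23 -0.42]
stand coords [-25.6  -1.8] Fx -0.3
row [0.008, 1.342, 0.22, 0.154, -0.002, -0.002] mm 54 deg 8.8 tcp [ 0.644 -0.045  0.432]
row [0.01, 2.615, 0.669, 0.302, -0.002, -0.002] mm 108 deg 17.3 tcp [ 0.694 -0.038  0.413]
row [0.008, 2.743, 1.919, 0.302, -0.002, -0.002] mm 134 deg 17.3 tcp [ 0.699 -0.037  0.363]
row [0.007, 2.746, 2.869, 0.302, -0.002, -0.002] mm 159 deg 17.3 tcp [ 0.699 -0.037  0.325]
996 [[-37.7 -64.6 145.4]
 [-29.2  19.8 208.9]
 [-20.7  72.9 269. ]]
[ 2.29495842e-02 -9.09005235e-03 -2.73426134e+01]
```

View pics/tab1.png

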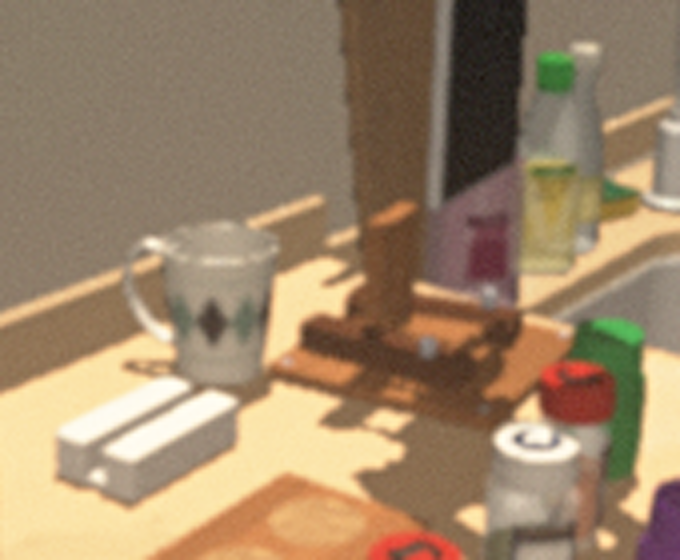

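Image: the dock (150,430) is empty, the tablet hangs in the gripper (480,100) with its screen forward, and the support is seated (390,260). Next I tilt and lower it.

>>> {"api": "move_arm", "payload": {
  "commands": [
    [[0,0.67,0.11,0.077,0,0],[0,1.34,0.22,0.154,0,0],[0,2,0.45,0.23,0,0],[0.01,2.62,0.67,0.302,0,0],[0.01,2.68,1.3,0.302,0,0],[0.01,2.74,1.92,0.302,0,0],[0.01,2.745,2.5,0.302,0,0],[0.01,2.745,2.87,0.302,0,0],[0.01,2.745,2.87,0.302,0,0],[0.01,2.745,2.87,0.302,0,0]]
  ]
}}

```text
time: 16.95
position: [0.6998, -0.0363, 0.3282]
tool_rot: [0.646, 0.748, -0.114, -0.097]
ft_force: [1.3, -0.1, -2.4]
grip_width: 0.0098
grip_force: 35.0
```

```bash
python3 - <<'E'
from h import *
stl()
o=get_obs();r=R.from_quat(o['tool_rot']);z=-r.apply([0,0,1]);z2=np.r_[M@z[:2],z[2]];print('tablet z axis in stand',z2,np.degrees(np.arcsin(z2[0])))
g=o['position']+r.apply([0,0,.164]);b=g-.1332*z;print('lower edge',((b[:2]-S)@M.T*1000).round(1),b[2])
rows([tabpose(-5,.0335,18.0),tabpose(-5,.032,18)])
E
```

```text
t 16.95 grasp [ 0.6518 -0.0435  0.1716] psi 98.40 F [ 1.32 -0.06 -2.36] w 0.0098 gf 35.0 q [-0.19  0.77  1.19 -0.1   1.47 -0.32]
stand coords [36.8 -1.2] Fx 1.3
tablet z axis in stand [2.96167916e-01 9.52985404e-04 9.55135413e-01] 17.22758393726105
lower edge [-2.6 -1.4] 0.04436501181273328
row [-0.018, 0.124, 0.278, 0.013, 0.001, -0.0] mm 12 deg 0.8 tcp [ 0.701 -0.037  0.316]
row [-0.018, 0.135, 0.313, 0.013, 0.001, -0.0] mm 14 deg 0.8 tcp [ 0.701 -0.037  0.315]
```

>>> {"api": "move_arm", "payload": {
  "commands": [
    [[-0.02,0.05,0.12,0.01,0,0],[-0.02,0.1,0.22,0.013,0,0],[-0.02,0.124,0.29,0.013,0,0],[-0.02,0.124,0.29,0.013,0,0],[-0.02,0.124,0.29,0.013,0,0]]
  ]
}}

```text
time: 17.58
position: [0.701, -0.0371, 0.316]
tool_rot: [0.646, 0.747, -0.119, -0.102]
ft_force: [0.3, 1.1, 4.4]
grip_width: 0.0095
grip_force: 35.0
```

```bash
cat >> h.py <<'E'
def tabst():
    stl();o=get_obs();r=R.from_quat(o['tool_rot']);z=-r.apply([0,0,1]);z2=np.r_[M@z[:2],z[2]]
    g=o['position']+r.apply([0,0,.164]);b=g-.1332*z;print('tilt %.2f'%np.degrees(np.arcsin(z2[0])),'lower edge',((b[:2]-S)@M.T*1000).round(1),b[2].round(4))
E
python3 - <<'E'
from h import *
tabst()
rows([tabpose(-5,.0335,18.0),tabpose(-5,.032,18)])
E
```

```text
t 17.57 grasp [ 0.6509 -0.0446  0.16  ] psi 98.37 F [0.28 1.11 4.44] w 0.0095 gf 35.0 q [-0.19  0.78  1.19 -0.1   1.47 -0.31]
stand coords [35.8 -2.2] Fx 0.4
tilt 18.00 lower edge [-5.4 -2.2] 0.0333
row [0.007, 0.008, -0.007, 0.0, 0.0, -0.001] mm 1 deg 0.1 tcp [ 0.701 -0.037  0.316]
row [0.007, 0.02, 0.029, 0.0, 0.0, -0.001] mm 1 deg 0.1 tcp [ 0.701 -0.037  0.315]
```

```bash
python3 - <<'E'
from h import *
rows([tabpose(-5.2,.0337,19.0,y=-.4)])
E
```

```text
row [-0.002, 0.132, -0.009, 0.018, 0.0, -0.001] mm 5 deg 1.0 tcp [ 0.706 -0.037  0.315]
```

>>> {"api": "move_arm", "payload": {
  "commands": [
    [[0,0.07,-0.005,0.009,0,0],[0,0.132,-0.01,0.018,0,0],[0,0.132,-0.01,0.018,0,0],[0,0.132,-0.01,0.018,0,0]]
  ]
}}

```text
time: 18.08
position: [0.7063, -0.0364, 0.3143]
tool_rot: [0.645, 0.746, -0.126, -0.108]
ft_force: [0.2, 2.6, 7.1]
grip_width: 0.0097
grip_force: 35.0
```

```bash
python3 - <<'E'
from h import *
tabst()
E
```

```text
t 18.07 grasp [ 0.6533 -0.0443  0.1593] psi 98.37 F [0.19 2.58 7.07] w 0.0097 gf 35.0 q [-0.19  0.8   1.17 -0.11  1.49 -0.31]
stand coords [38.2 -2.2] Fx 0.6
tilt 19.06 lower edge [-5.3 -2.2] 0.0334
```

>>> {"api": "move_arm", "payload": {
  "commands": [
    [[0,0.03,-0.05,0.008,0,0],[0,0.03,-0.05,0.008,0,0],[0,0.03,-0.05,0.008,0,0],[0,0.03,-0.05,0.008,0,0],[0,0.03,-0.05,0.008,0,0]]
  ],
  "claw": 0
}}

```text
time: 18.7
position: [0.7076, -0.0364, 0.3148]
tool_rot: [0.644, 0.746, -0.129, -0.111]
ft_force: [-1.1, -0.3, -0.0]
grip_width: 0.0422
grip_force: 0.0
```

>>> {"api": "move_arm", "payload": {
  "commands": [
    [[0,0,-0.5,0,0,0],[0,0,-1.5,0,0,0],[0,0,-2.5,0,0,0],[0,-1,-3.5,-0.1,0,0],[0,-2.5,-4,-0.25,0,0.1],[0.8,-4,-4,-0.33,0,0.1],[2,-5,-4,-0.33,0,0.1],[2.5,-5,-4,-0.33,0,0.1],[2.5,-5,-4,-0.33,0,0.1]]
  ]
}}

```text
time: 19.82
position: [0.5585, 0.0444, 0.5337]
tool_rot: [0.689, 0.725, -0.009, 0.004]
ft_force: [-0.4, 0.4, 0.5]
grip_width: 0.0435
grip_force: 0.0
```

```bash
python3 - <<'E'
from h import *
stl()
c=look('scene');t=look('top')
for n,cc in(('scene',c),('top',t)):
    W=pts(cc).reshape(-1,3);L=np.c_[(W[:,:2]-S)@M.T*1000,W[:,2]*1000]
    k=(abs(L[:,1])<80)&(L[:,0]>-40)&(L[:,0]<70)&(L[:,2]>55)&(L[:,2]<185);Q=L[k]
    if k.sum()<50: continue
    x=Q[:,0]
    for i in range(6):
        A=np.c_[Q[:,1:],np.ones(len(Q))];f=np.linalg.lstsq(A,Q[:,0],rcond=None)[0];e=Q[:,0]-A@f;Q=Q[abs(e)<2.5*e.std()]
    print(n,len(Q),f,'tilt',np.degrees(np.arctan(f[1])),'yaw',-np.degrees(np.arctan(f[0])),'y range',np.percentile(Q[:,1],[1,99]))
    print(' front face x at z=33:',f[2]+f[1]*33)
a=np.hstack([cv2.resize(c['pixels'][120:260,200:370],(486,400),interpolation=cv2.INTER_CUBIC),cv2.resize(t['pixels'][100:240,290:400],(314,400),interpolation=cv2.INTER_CUBIC)]);cv2.imwrite('pics/tab2.png',a)
E
```

```text
t 19.82 grasp [0.5572 0.0414 0.3697] psi 92.90 F [-0.41  0.37  0.52] w 0.0435 gf 0.0 q [-0.12  0.32  1.42 -0.02  1.41 -0.16]
stand coords [-44.3  96.6] Fx -0.3
scene 1060 [ 4.25867723e-03  3.78946386e-01 -2.16043395e+01] tilt 20.754022121825997 yaw -0.24400275647757405 y range [-64.69791733  71.40460656]
 front face x at z=33: -9.099108758020696
top 75 [ -0.09380182   0.38519798 -31.90754253] tilt 21.066583879633544 yaw 5.358768155362236 y range [-68.75552484 -50.63366815]
 front face x at z=33: -19.196009285833902
```

View pics/tab2.png

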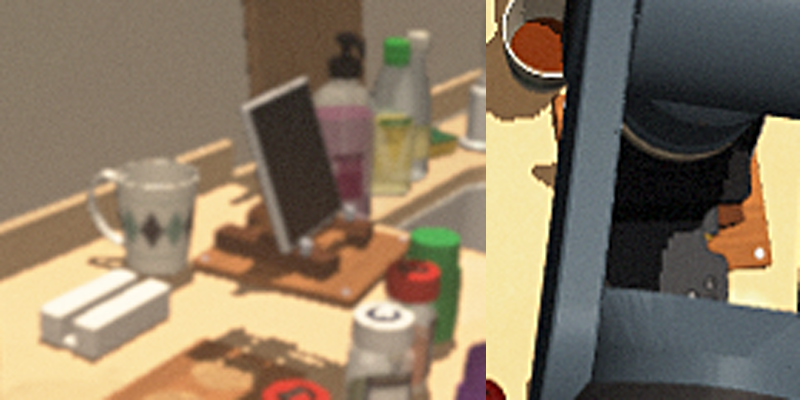

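Image: the tablet leans on the support (300,165) behind the pegs, screen to the front, at about 20.7° tilt and square (0.2°). Now the jars: enlarged crops of their labels.

```bash
python3 - <<'E'
from h import *
c=load('scene');p=c['pixels']
out=[]
for x,y in ((.371,.341),(.3935,.192),(.4095,.118)):
    u,v=proj(c,[x,y,.055])[0];print(u,v)
    u,v=int(u),int(v);out.append(cv2.resize(p[v-36:v+36,u-17:u+17],(266,563),interpolation=cv2.INTER_LANCZOS4))
cv2.imwrite('pics/jars.png',np.hstack(out))
E
```

```text
302.90476052447093 281.0666401683958
332.8556156336675 247.3055277762216
342.9149919768068 233.27368171192583
```

View pics/jars.png

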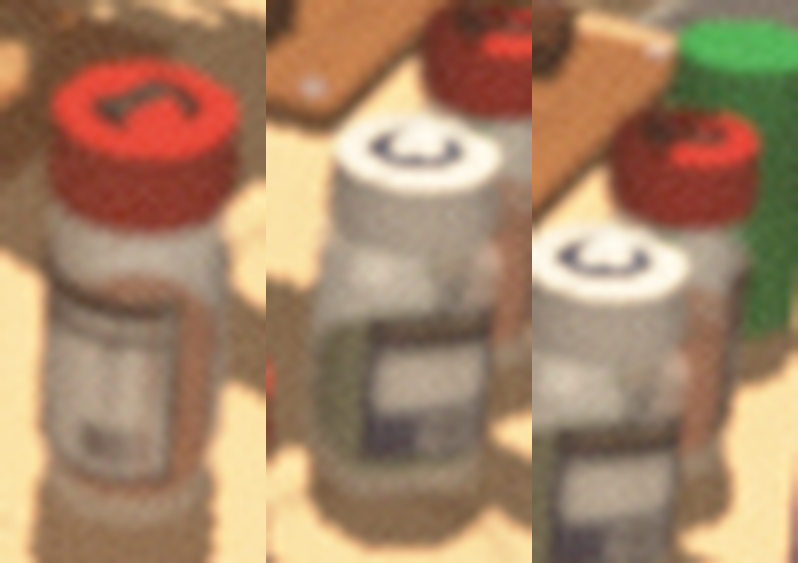

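Crops: the red-left jar shows a pale label with columns and a dark block (110,390), possibly the table side. The white jar shows a dark-framed label (430,390). The third jar is mostly hidden. I'll hold each jar near the scene camera and unwrap its whole surface to find the picture side. First the left red jar.

```bash
cat >> h.py <<'E'
def caps():
    W=pts(look('scene')).reshape(-1,3)
    for n,x,y,z in(('redL',.371,.341,.095),('white',.3935,.192,.09),('redR',.4095,.118,.095)):
        k=(np.hypot(W[:,0]-x,W[:,1]-y)<.05)&(W[:,2]>z)&(W[:,2]<.12);print(n,k.sum(),W[k].mean(0).round(4) if k.sum() else '')
E
python3 - <<'E'
from h import *
caps();r=tool(90)
rows([([.371,.341,.2],r),([.371,.341,.082],r)])
E
```

```text
redL 320 [0.3687 0.3481 0.103 ]
white 212 [0.3925 0.197  0.096 ]
redR 180 [0.4075 0.1245 0.1025]
row [7.758, -4.328, 4.112, -0.01, 0.019, 0.048] mm 392 deg 3.0 tcp [0.371 0.341 0.364]
row [7.813, -4.297, 7.061, -0.01, 0.019, 0.048] mm 455 deg 3.0 tcp [0.371 0.341 0.246]
```

>>> {"api": "move_arm", "payload": {
  "commands": [
    [[1.5,-1,0.5,-0.01,0.019,0.048],[3,-2,1.2,-0.01,0.019,0.048],[4.4,-2.8,2,-0.01,0.019,0.048],[5.8,-3.6,3,-0.01,0.019,0.048],[7.1,-4.1,3.8,-0.01,0.019,0.048],[7.76,-4.33,4.1,-0.01,0.019,0.048],[7.76,-4.33,4.1,-0.01,0.019,0.048],[7.78,-4.31,5.5,-0.01,0.019,0.048],[7.81,-4.3,6.98,-0.01,0.019,0.048],[7.81,-4.3,6.98,-0.01,0.019,0.048],[7.81,-4.3,6.98,-0.01,0.019,0.048]]
  ],
  "claw": -1,
  "squeeze": 20
}}

```text
time: 21.35
position: [0.3718, 0.3417, 0.2509]
tool_rot: [0.708, 0.707, 0.002, 0.0]
ft_force: [0.5, -0.1, 0.5]
grip_width: 0.087
grip_force: 0.0
```

>>> {"api": "move_arm", "payload": {
  "commands": [
    [[0,0,0,0,0,0],[0,0,0,0,0,0],[0,0,0,0,0,0],[0,0,0,0,0,0],[0,0,0,0,0,0],[0,0,0,0,0,0],[0,0,0,0,0,0]]
  ],
  "claw": 1
}}

```text
time: 22.22
position: [0.3705, 0.3418, 0.2498]
tool_rot: [0.707, 0.707, 0.001, -0.0]
ft_force: [1.1, -0.8, 1.8]
grip_width: 0.0428
grip_force: 20.4
```

```bash
python3 - <<'E'
from h import *
st();r=tool(90)
rows([([.371,.341,.2],r),([.27,.56,.36],tool(90)),([.27,.56,.36],tool(20))])
E
```

```text
t 22.23 grasp [0.3706 0.342  0.0858] psi 90.00 F [ 1.07 -0.78  1.79] w 0.0428 gf 20.4 q [0.52 0.62 1.86 0.   0.66 0.52]
row [-0.017, 0.016, -2.855, 0.001, -0.001, 0.0] mm 114 deg 0.1 tcp [0.371 0.341 0.364]
row [5.463, -2.506, -6.851, 0.001, -0.001, 0.0] mm 365 deg 0.1 tcp [0.27  0.56  0.524]
row [5.463, -2.506, -6.851, 0.0, -0.002, 1.222] mm 365 deg 70.0 tcp [0.27  0.56  0.524]
```

```bash
cat > snap.py <<'E'
import sys;from h import *
o=st();c=camera('scene');np.savez('pan_%s.npz'%sys.argv[1],pos=o['position'],rot=o['tool_rot'],**c)
E
cat > pan.py <<'E'
import sys;from h import *
# unwrap: tag hgrip(m above bottom) radius dx dy (jar axis offset in tool frame mm)
tag,h,rad=sys.argv[1],float(sys.argv[2]),float(sys.argv[3])
off=np.array([float(a) for a in sys.argv[4:6]]+[0])/1000 if len(sys.argv)>5 else np.zeros(3)
az=np.deg2rad(np.arange(-180,180,.5));hh=np.arange(.1,.0,-.0004)
best=np.full((len(hh),len(az)),-1.);out=np.zeros((len(hh),len(az),3),np.uint8)
for i in range(4):
    c=dict(np.load('pan_%s%d.npz'%(tag,i)));r=R.from_quat(c['rot'])
    # jar frame: heading az relative to tool x (world sense), up = -tool z
    A,H=np.meshgrid(az,hh)
    n=np.stack([np.cos(A),-np.sin(A),0*A],-1).reshape(-1,3)   # tool coords (tool y is mirrored seen from above)
    P=n*rad+off;P[:,2]=.164+h-H.ravel()
    X=c['pos']+r.apply(P);N=r.apply(n)
    E=c['extrinsics'];cam=-E[:3,:3].T@E[:3,3]
    v=cam-X;v/=np.linalg.norm(v,axis=1)[:,None];f=(v*N).sum(1).reshape(A.shape)
    uv=proj(c,X).reshape(*A.shape,2).astype(np.float32)
    s=cv2.remap(c['pixels'],uv[...,0],uv[...,1],cv2.INTER_CUBIC)
    k=f>best;out[k]=s[k];best[k]=f[k]
cv2.imwrite('pan_%s.png'%tag,out);np.save('pan_%s.npy'%tag,out)
raw=[]
for i in range(4):
    c=dict(np.load('pan_%s%d.npz'%(tag,i)));u,v=proj(c,c['pos']+R.from_quat(c['rot']).apply([0,0,.164+h-.05]))[0].astype(int)
    raw.append(cv2.resize(c['pixels'][max(v-45,0):v+45,u-36:u+36],(180,225),interpolation=cv2.INTER_CUBIC))
im=np.vstack([cv2.resize(out,(720,300)),np.hstack(raw)]);
for a in range(-180,180,30): cv2.putText(im,str(a),((a+180)*2,12),0,.4,(0,0,255),1)
cv2.imwrite('pics/pan_%s.png'%tag,im)
E
```

>>> {"api": "move_arm", "payload": {
  "commands": [
    [[0,0,-1,0,0,0],[0,0,-2.5,0,0,0],[1,-0.5,-3.6,0,0,0.15],[2.2,-1,-4.6,0,0,0.33],[3.4,-1.6,-5.6,0,0,0.5],[4.5,-2.1,-6.4,0,0,0.68],[5.46,-2.5,-6.85,0,0,0.86],[5.46,-2.5,-6.85,0,0,1.04],[5.46,-2.5,-6.85,0,0,1.222],[5.46,-2.5,-6.85,0,0,1.222],[5.46,-2.5,-6.85,0,0,1.222]]
  ]
}}

```text
time: 23.6
position: [0.2701, 0.5597, 0.5229]
tool_rot: [0.985, 0.175, -0.001, 0.0]
ft_force: [0.3, 0.7, -2.5]
grip_width: 0.0424
grip_force: 20.1
```

```bash
python3 snap.py a0
```

```text
t 23.60 grasp [0.27   0.5596 0.3589] psi 20.12 F [ 0.32  0.73 -2.54] w 0.0424 gf 20.1 q [0.94 0.42 1.29 0.   1.44 2.16]
```

>>> {"api": "move_arm", "payload": {
  "commands": [
    [[0,0,0,0,0,-0.18],[0,0,0,0,0,-0.36],[0,0,0,0,0,-0.54],[0,0,0,0,0,-0.72],[0,0,0,0,0,-0.9],[0,0,0,0,0,-1.08],[0,0,0,0,0,-1.26],[0,0,0,0,0,-1.44],[0,0,0,0,0,-1.571],[0,0,0,0,0,-1.571],[0,0,0,0,0,-1.571]]
  ]
}}

```text
time: 25.02
position: [0.2703, 0.5598, 0.5238]
tool_rot: [0.574, 0.819, 0.0, -0.0]
ft_force: [0.3, 0.2, -2.6]
grip_width: 0.0428
grip_force: 20.1
```

```bash
python3 snap.py a1
```

```text
t 25.02 grasp [0.2703 0.5599 0.3598] psi 109.91 F [ 0.32  0.18 -2.61] w 0.0428 gf 20.1 q [0.94 0.42 1.29 0.   1.44 0.59]
```

>>> {"api": "move_arm", "payload": {
  "commands": [
    [[0,0,0,0,0,-0.18],[0,0,0,0,0,-0.36],[0,0,0,0,0,-0.54],[0,0,0,0,0,-0.72],[0,0,0,0,0,-0.9],[0,0,0,0,0,-1.08],[0,0,0,0,0,-1.26],[0,0,0,0,0,-1.44],[0,0,0,0,0,-1.571],[0,0,0,0,0,-1.571],[0,0,0,0,0,-1.571]]
  ]
}}

```text
time: 26.45
position: [0.2702, 0.5599, 0.5238]
tool_rot: [-0.173, 0.985, 0.0, 0.0]
ft_force: [0.3, 0.4, -2.4]
grip_width: 0.0431
grip_force: 20.1
```

```bash
python3 snap.py a2
```

```text
t 26.45 grasp [0.2702 0.56   0.3598] psi -160.12 F [ 0.33  0.4  -2.39] w 0.0431 gf 20.1 q [ 0.94  0.42  1.29  0.    1.44 -0.98]
```

>>> {"api": "move_arm", "payload": {
  "commands": [
    [[0,0,0,0,0,-0.18],[0,0,0,0,0,-0.36],[0,0,0,0,0,-0.54],[0,0,0,0,0,-0.72],[0,0,0,0,0,-0.9],[0,0,0,0,0,-1.08],[0,0,0,0,0,-1.26],[0,0,0,0,0,-1.44],[0,0,0,0,0,-1.571],[0,0,0,0,0,-1.571],[0,0,0,0,0,-1.571]]
  ]
}}

```text
time: 27.88
position: [0.2702, 0.5599, 0.5238]
tool_rot: [0.819, -0.574, -0.0, -0.0]
ft_force: [0.7, 0.0, -2.2]
grip_width: 0.0429
grip_force: 20.1
```

```bash
python3 snap.py a3; python3 pan.py a .0858 .022
```

```text
t 27.88 grasp [0.2702 0.56   0.3598] psi -70.12 F [ 0.7   0.01 -2.2 ] w 0.0429 gf 20.1 q [ 0.94  0.42  1.29  0.    1.44 -2.55]
```

View pics/pan_a.png

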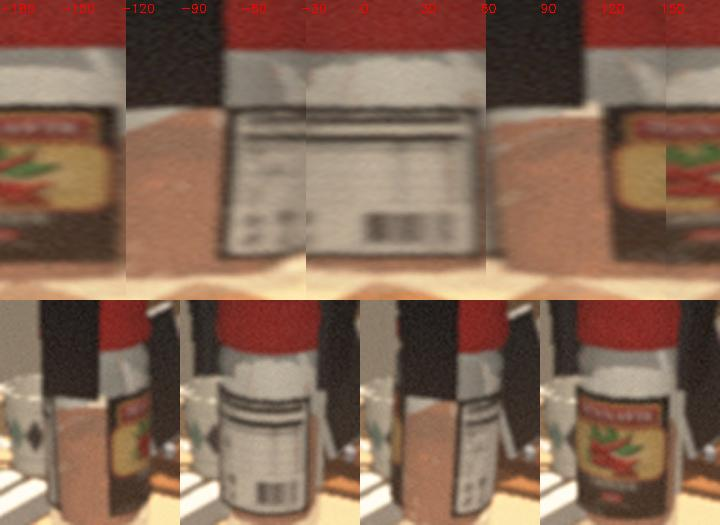

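Panorama a: the table and bar-code label is centred near az −3°, the picture label (chillies) near az 180°. So the gripper's tool x should point at about the strip's +x heading. A silhouette check will remove any calibration offset, then I place it on disc 0.

```bash
cat > sil.py <<'E'
import sys;from h import *
tag,h=sys.argv[1],float(sys.argv[2])
for i in range(4):
    c=dict(np.load('pan_%s%d.npz'%(tag,i)));r=R.from_quat(c['rot'])
    ax=c['pos']+r.apply([0,0,.164+h-.03]);u,v=proj(c,ax)[0];z=-(c['extrinsics'][:3,:3]@ax+c['extrinsics'][:3,3])[2]
    row=c['range_z'][int(v)-5:int(v)+6];k=(abs(row-z)<.035);k=np.median(k,0)>0
    n,l=cv2.connectedComponents(k.astype(np.uint8)[None]);cols=np.nonzero(l[0]==l[0,int(u)])[0]
    mid=(cols[0]+cols[-1])/2;print(i,'axis col %.1f'%u,'sil mid %.1f width %d'%(mid,cols[-1]-cols[0]+1),'lateral mm %.1f'%((mid-u)*z/390*1000))
E
python3 sil.py a .0858
python3 - <<'E'
from h import *
C=np.array([.5248,.315]);b=np.deg2rad(1.6);ex=np.array([np.cos(b),np.sin(b)]);ey=np.array([-np.sin(b),np.cos(b)])
for i in range(4): print('disc',i,(C+ey*(.1125-.075*i)).round(4))
d=np.r_[C+ey*.1125,0];r=tool(1.6)
rows([([.4,.5,.30],r),(d+[0,0,.16],r),(d+[0,0,.0915],r)])
E
```

```text
0 axis col 275.7 sil mid 277.5 width 42 lateral mm 1.9
1 axis col 275.2 sil mid 274.5 width 42 lateral mm -0.8
2 axis col 275.2 sil mid 272.0 width 43 lateral mm -3.4
3 axis col 275.2 sil mid 274.0 width 43 lateral mm -1.3
disc 0 [0.5217 0.4275]
disc 1 [0.5238 0.3525]
disc 2 [0.5258 0.2775]
disc 3 [0.5279 0.2025]
row [2.514, -2.542, 1.496, -0.001, 0.0, -1.251] mm 155 deg 71.7 tcp [0.4   0.5   0.464]
row [5.258, -4.782, 4.995, -0.001, 0.0, -1.251] mm 347 deg 71.7 tcp [0.522 0.427 0.324]
row [5.259, -4.781, 6.707, -0.001, 0.0, -1.251] mm 391 deg 71.7 tcp [0.522 0.427 0.256]
```

>>> {"api": "move_arm", "payload": {
  "commands": [
    [[0,0,0,0,0,0.18],[0,0,0,0,0,0.36],[0,0,0,0,0,0.54],[0,0,0,0,0,0.72],[0,0,0,0,0,0.9],[0,0,0,0,0,1.08],[0,0,0,0,0,1.26],[0,0,0,0,0,1.44],[0,0,0,0,0,1.62],[0,0,0,0,0,1.8],[0,0,0,0,0,1.98],[0,0,0,0,0,2.16]]
  ]
}}

```text
time: 29.42
position: [0.2702, 0.5599, 0.5239]
tool_rot: [0.123, 0.992, 0.0, 0.0]
ft_force: [-0.2, 0.4, -2.8]
grip_width: 0.0424
grip_force: 20.1
```

>>> {"api": "move_arm", "payload": {
  "commands": [
    [[0,0,0,0,0,0.18],[0,0,0,0,0,0.36],[0,0,0,0,0,0.54],[0,0,0,0,0,0.72],[0,0,0,0,0,0.9],[0,0,0,0,0,1.08],[0,0,0,0,0,1.26],[0,0,0,0,0,1.44],[0,0,0,0,0,1.62],[0,0,0,0,0,1.8],[0,0,0,0,0,1.98],[0,0,0,0,0,2.16]]
  ]
}}

```text
time: 30.92
position: [0.2702, 0.5599, 0.5239]
tool_rot: [0.933, 0.359, 0.0, -0.0]
ft_force: [0.0, -0.7, -3.4]
grip_width: 0.0426
grip_force: 20.1
```

```bash
cat >> h.py <<'E'
def disc(i):
    b=np.deg2rad(1.6);return np.r_[.5248-np.sin(b)*(.1125-.075*i),.315+np.cos(b)*(.1125-.075*i),0]
E
python3 - <<'E'
from h import *
st();r=tool(0);d=disc(0)+[.0028,0,0]
rows([([.4,.5,.30],r),(d+[0,0,.16],r),(d+[0,0,.0905],r)])
E
```

```text
t 30.93 grasp [0.2702 0.5601 0.3599] psi 42.07 F [ 0.03 -0.68 -3.41] w 0.0426 gf 20.1 q [0.94 0.42 1.29 0.   1.44 1.78]
row [1.405, 3.287, 1.496, -0.001, -0.001, 0.734] mm 155 deg 42.1 tcp [0.4   0.5   0.464]
row [2.496, 6.72, 4.995, -0.001, -0.001, 0.734] mm 349 deg 42.1 tcp [0.524 0.427 0.324]
row [2.494, 6.721, 6.733, -0.001, -0.001, 0.734] mm 393 deg 42.1 tcp [0.524 0.427 0.254]
```

>>> {"api": "move_arm", "payload": {
  "commands": [
    [[0.7,1.6,0.7,0,0,0.18],[1.4,3.2,1.5,0,0,0.36],[1.8,4.3,2.6,0,0,0.54],[2.1,5.4,3.6,0,0,0.734],[2.5,6.5,4.5,0,0,0.734],[2.5,6.72,5,0,0,0.734],[2.5,6.72,6,0,0,0.734],[2.5,6.72,6.5,0,0,0.734],[2.5,6.72,6.65,0,0,0.734],[2.5,6.72,6.65,0,0,0.734],[2.5,6.72,6.65,0,0,0.734]]
  ]
}}

```text
time: 32.3
position: [0.5258, 0.4303, 0.2597]
tool_rot: [1.0, 0.004, 0.002, -0.001]
ft_force: [0.0, 0.1, -2.3]
grip_width: 0.0428
grip_force: 20.0
```

```bash
python3 - <<'E'
from h import *
st();r=tool(0);d=disc(0)+[.0028,0,0]
rows([(d+[0,0,.090],r)])
E
```

```text
t 32.30 grasp [0.5264 0.4307 0.0957] psi 0.48 F [ 0.03  0.09 -2.34] w 0.0428 gf 20.0 q [0.52 0.77 1.4  0.   0.97 2.08]
row [-0.036, 0.07, 0.142, -0.003, -0.003, 0.008] mm 6 deg 0.5 tcp [0.524 0.427 0.254]
```

>>> {"api": "move_arm", "payload": {
  "commands": [
    [[-0.035,0.07,0.07,-0.003,-0.003,0.008],[-0.035,0.07,0.12,-0.003,-0.003,0.008],[-0.035,0.07,0.12,-0.003,-0.003,0.008],[-0.035,0.07,0.12,-0.003,-0.003,0.008]]
  ]
}}

```text
time: 32.8
position: [0.5244, 0.4267, 0.2546]
tool_rot: [1.0, -0.0, -0.001, 0.001]
ft_force: [-1.6, -2.1, 5.6]
grip_width: 0.0428
grip_force: 20.1
```

```bash
python3 - <<'E'
from h import *
st();r=tool(0);d=disc(0)+[.0028,0,0]
rows([(d+[0,0,.090],r)])
E
```

```text
t 32.80 grasp [0.5241 0.4264 0.0906] psi -0.01 F [-1.63 -2.15  5.59] w 0.0428 gf 20.1 q [ 0.52  0.77  1.41 -0.    0.97  2.09]
row [0.002, -0.02, 0.016, 0.002, 0.001, -0.0] mm 1 deg 0.1 tcp [0.524 0.427 0.254]
```

>>> {"api": "move_arm", "payload": {
  "commands": [
    [[0,0,-0.02,0,0,0],[0,0,-0.02,0,0,0],[0,0,-0.02,0,0,0],[0,0,-0.02,0,0,0]]
  ],
  "claw": -0.4
}}

```text
time: 33.3
position: [0.5242, 0.4267, 0.2535]
tool_rot: [1.0, -0.0, -0.001, 0.001]
ft_force: [0.2, 0.1, -0.0]
grip_width: 0.0601
grip_force: 0.0
```

>>> {"api": "move_arm", "payload": {
  "commands": [
    [[0,0,-0.8,0,0,0],[0,0,-1.8,0,0,0],[0,0,-2.8,0,0,0],[0,0,-3.6,0,0,-0.15],[0,0,-3.6,0,0,-0.3],[0,0,-3.6,0,0,-0.3]]
  ]
}}

```text
time: 34.05
position: [0.5244, 0.427, 0.3981]
tool_rot: [0.989, 0.148, -0.001, 0.001]
ft_force: [-0.4, -0.3, 0.2]
grip_width: 0.061
grip_force: 0.0
```

```bash
python3 - <<'E'
from h import *
st();caps();r=tool(90)
W=pts(load('scene')).reshape(-1,3);d=disc(0);k=(np.hypot(W[:,0]-d[0],W[:,1]-d[1])<.05)&(W[:,2]>.095)&(W[:,2]<.13);Q=W[k];print('placed cap',k.sum(),np.percentile(Q,[2,50,98],0).round(4))
rows([([.3945,.192,.24],r),([.3945,.192,.2],r),([.3945,.192,.08],r)])
E
```

```text
t 34.05 grasp [0.5241 0.4267 0.2341] psi 17.08 F [-0.38 -0.34  0.19] w 0.0610 gf 0.0 q [ 0.52  0.61  1.3  -0.    1.24  1.79]
redL 0 
white 211 [0.3925 0.1973 0.096 ]
redR 180 [0.4074 0.1247 0.1026]
placed cap 337 [[0.4978 0.4092 0.0957]
 [0.5118 0.433  0.1076]
 [0.5363 0.4479 0.1097]]
row [-4.825, 4.664, -0.138, -0.001, 0.004, -1.274] mm 268 deg 73.0 tcp [0.394 0.192 0.404]
row [-4.821, 4.663, 0.862, -0.001, 0.004, -1.274] mm 270 deg 73.0 tcp [0.394 0.192 0.364]
row [-4.809, 4.659, 3.862, -0.001, 0.004, -1.274] mm 309 deg 73.0 tcp [0.394 0.192 0.244]
```

>>> {"api": "move_arm", "payload": {
  "commands": [
    [[-0.6,0.6,-0.1,0,0,-0.18],[-1.3,1.3,-0.1,0,0,-0.36],[-2,2,-0.1,0,0,-0.54],[-2.8,2.8,-0.1,0,0,-0.72],[-3.6,3.6,0,0,0,-0.9],[-4.4,4.3,0.2,0,0.004,-1.08],[-4.82,4.66,0.6,0,0.004,-1.274],[-4.82,4.66,0.86,0,0.004,-1.274],[-4.82,4.66,0.86,0,0.004,-1.274],[-4.82,4.66,0.86,0,0.004,-1.274]]
  ],
  "claw": -1
}}

```text
time: 35.35
position: [0.3963, 0.1926, 0.3644]
tool_rot: [0.706, 0.708, 0.001, -0.0]
ft_force: [-0.4, -0.2, 0.1]
grip_width: 0.0867
grip_force: 0.0
```

```bash
python3 - <<'E'
from h import *
st();r=tool(90)
rows([([.3945,.192,.2],r),([.3945,.192,.08],r)])
E
```

```text
t 35.35 grasp [0.3964 0.1928 0.2004] psi 90.11 F [-0.42 -0.2   0.11] w 0.0867 gf 0.0 q [0.2  0.35 1.92 0.   0.87 0.19]
row [-0.015, -0.045, 0.009, 0.001, -0.001, 0.002] mm 2 deg 0.1 tcp [0.394 0.192 0.364]
row [-0.019, -0.047, 3.009, 0.001, -0.001, 0.002] mm 120 deg 0.1 tcp [0.394 0.192 0.244]
```

>>> {"api": "move_arm", "payload": {
  "commands": [
    [[-0.02,-0.045,1,0,0,0],[-0.02,-0.045,2.2,0,0,0],[-0.02,-0.045,3,0,0,0],[-0.02,-0.045,3,0,0,0],[-0.02,-0.045,3,0,0,0]]
  ]
}}

```text
time: 35.98
position: [0.3942, 0.1917, 0.245]
tool_rot: [0.706, 0.708, 0.001, 0.0]
ft_force: [-0.2, 0.0, 0.2]
grip_width: 0.0866
grip_force: 0.0
```

>>> {"api": "move_arm", "payload": {
  "commands": [
    [[0,0,0,0,0,0],[0,0,0,0,0,0],[0,0,0,0,0,0],[0,0,0,0,0,0],[0,0,0,0,0,0],[0,0,0,0,0,0],[0,0,0,0,0,0]]
  ],
  "claw": 1
}}

```text
time: 36.85
position: [0.3938, 0.1912, 0.2444]
tool_rot: [0.706, 0.708, 0.001, -0.0]
ft_force: [0.7, -0.6, 3.8]
grip_width: 0.0519
grip_force: 20.0
```

```bash
python3 - <<'E'
from h import *
st();rows([([.27,.56,.36],tool(20))])
E
```

```text
t 36.85 grasp [0.3939 0.1914 0.0804] psi 90.17 F [ 0.7  -0.6   3.84] w 0.0519 gf 20.0 q [0.2  0.59 2.03 0.   0.52 0.19]
row [9.236, -3.064, -6.981, -0.0, -0.001, 1.225] mm 479 deg 70.2 tcp [0.27  0.56  0.524]
```

>>> {"api": "move_arm", "payload": {
  "commands": [
    [[0,0,0,0,0,0],[0,0,0,0,0,0],[0,0,0,0,0,0]]
  ]
}}

```text
time: 37.22
position: [0.3938, 0.1913, 0.2444]
tool_rot: [0.706, 0.708, 0.001, -0.0]
ft_force: [1.7, 0.3, 5.8]
grip_width: 0.0519
grip_force: 20.0
```

```bash
python3 - <<'E'
from h import *
st();c=look('scene');caps()
u,v=proj(c,[.3935,.192,.07])[0].astype(int);print(u,v)
a=cv2.resize(c['pixels'][v-50:v+50,u-60:u+60],(720,600),interpolation=cv2.INTER_CUBIC);cv2.imwrite('pics/g2.png',a)
E
```

```text
t 37.23 grasp [0.3939 0.1914 0.0804] psi 90.17 F [1.71 0.3  5.76] w 0.0519 gf 20.0 q [0.2  0.59 2.03 0.   0.52 0.19]
redL 0 
white 434 [0.3938 0.198  0.1011]
redR 34 [0.4224 0.1207 0.1035]
333 241
```

View pics/g2.png

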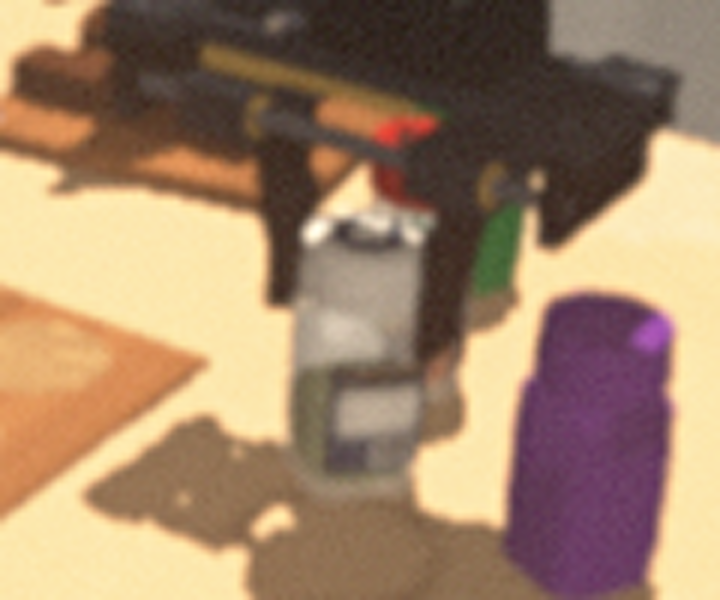

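Image: the white jar (355,340) stands upright between both fingers. The width reading of 52 mm is odd, so I'll lift gently and recheck.

>>> {"api": "move_arm", "payload": {
  "commands": [
    [[0,0,-0.2,0,0,0],[0,0,-0.5,0,0,0],[0,0,-0.5,0,0,0],[0,0,-0.5,0,0,0]]
  ],
  "squeeze": 25
}}

```text
time: 37.83
position: [0.3933, 0.1912, 0.2643]
tool_rot: [0.706, 0.708, 0.0, -0.001]
ft_force: [0.2, -0.1, -2.7]
grip_width: 0.0517
grip_force: 25.0
```

```bash
python3 - <<'E'
from h import *
o=st();c=look('top');print(o['moment'])
W=pts(c).reshape(-1,3)
s=look('scene');V=pts(s).reshape(-1,3)
k=(np.hypot(V[:,0]-.394,V[:,1]-.192)<.06)&(V[:,2]>.005)&(V[:,2]<.09)
for lo in np.arange(.005,.09,.01):
    q=V[k&(V[:,2]>lo)&(V[:,2]<lo+.01)]; 
    if len(q): print(lo.round(3),len(q),np.percentile(q,[3,97],0).round(3)[:,:2].tolist())
E
```

```text
t 37.83 grasp [0.3932 0.1913 0.1003] psi 90.17 F [ 0.16 -0.15 -2.73] w 0.0517 gf 25.0 q [0.2  0.54 2.02 0.   0.58 0.19]
[-0.02149728 -0.09491572  0.02063457]
0.015 44 [[0.368, 0.192], [0.411, 0.218]]
0.025 85 [[0.368, 0.191], [0.413, 0.219]]
0.035 92 [[0.367, 0.193], [0.414, 0.219]]
0.045 96 [[0.367, 0.194], [0.415, 0.219]]
0.055 104 [[0.367, 0.193], [0.414, 0.219]]
0.065 93 [[0.368, 0.193], [0.415, 0.22]]
0.075 105 [[0.36, 0.195], [0.425, 0.219]]
0.085 85 [[0.359, 0.187], [0.425, 0.22]]
```

>>> {"api": "move_arm", "payload": {
  "commands": [
    [[0,0,-1.2,0,0,0],[0.4,-0.1,-2.6,0,0,0],[1.4,-0.4,-3.6,0,0,0],[2.6,-0.8,-4.6,0,0,0.15],[3.9,-1.3,-5.5,0,0,0.33],[5.2,-1.8,-6.2,0,0,0.5],[6.5,-2.2,-6.5,0,0,0.68],[7.8,-2.6,-6.5,0,0,0.86],[9.22,-3.08,-6.5,0,0,1.04],[9.22,-3.08,-6.5,0,0,1.222],[9.22,-3.08,-6.5,0,0,1.222],[9.22,-3.08,-6.5,0,0,1.222]]
  ]
}}

```text
time: 39.42
position: [0.2695, 0.5587, 0.5239]
tool_rot: [0.984, 0.176, -0.001, 0.0]
ft_force: [-0.4, -0.3, -3.1]
grip_width: 0.0518
grip_force: 25.0
```

```bash
python3 snap.py b0
```

```text
t 39.42 grasp [0.2693 0.5586 0.3599] psi 20.26 F [-0.35 -0.3  -3.1 ] w 0.0518 gf 25.0 q [0.94 0.42 1.29 0.   1.44 2.16]
```

>>> {"api": "move_arm", "payload": {
  "commands": [
    [[0,0,0,0,0,-0.18],[0,0,0,0,0,-0.36],[0,0,0,0,0,-0.54],[0,0,0,0,0,-0.72],[0,0,0,0,0,-0.9],[0,0,0,0,0,-1.08],[0,0,0,0,0,-1.26],[0,0,0,0,0,-1.44],[0,0,0,0,0,-1.571],[0,0,0,0,0,-1.571],[0,0,0,0,0,-1.571]]
  ]
}}

```text
time: 40.85
position: [0.2697, 0.5589, 0.5248]
tool_rot: [0.573, 0.819, 0.0, -0.0]
ft_force: [0.6, 0.2, -3.0]
grip_width: 0.0517
grip_force: 25.0
```

```bash
python3 snap.py b1
```

```text
t 40.85 grasp [0.2696 0.5591 0.3608] psi 110.04 F [ 0.61  0.2  -3.02] w 0.0517 gf 25.0 q [0.94 0.41 1.29 0.   1.44 0.59]
```

>>> {"api": "move_arm", "payload": {
  "commands": [
    [[0,0,0,0,0,-0.18],[0,0,0,0,0,-0.36],[0,0,0,0,0,-0.54],[0,0,0,0,0,-0.72],[0,0,0,0,0,-0.9],[0,0,0,0,0,-1.08],[0,0,0,0,0,-1.26],[0,0,0,0,0,-1.44],[0,0,0,0,0,-1.571],[0,0,0,0,0,-1.571],[0,0,0,0,0,-1.571]]
  ]
}}

```text
time: 42.28
position: [0.2693, 0.5593, 0.5246]
tool_rot: [-0.174, 0.985, 0.0, -0.0]
ft_force: [-0.3, -0.6, -2.9]
grip_width: 0.0517
grip_force: 25.0
```

```bash
python3 snap.py b2
```

```text
t 42.27 grasp [0.2692 0.5595 0.3606] psi -159.95 F [-0.33 -0.65 -2.86] w 0.0517 gf 25.0 q [ 0.94  0.42  1.29  0.    1.44 -0.98]
```

>>> {"api": "move_arm", "payload": {
  "commands": [
    [[0,0,0,0,0,-0.18],[0,0,0,0,0,-0.36],[0,0,0,0,0,-0.54],[0,0,0,0,0,-0.72],[0,0,0,0,0,-0.9],[0,0,0,0,0,-1.08],[0,0,0,0,0,-1.26],[0,0,0,0,0,-1.44],[0,0,0,0,0,-1.571],[0,0,0,0,0,-1.571],[0,0,0,0,0,-1.571]]
  ]
}}

```text
time: 43.7
position: [0.2693, 0.5594, 0.5246]
tool_rot: [0.819, -0.573, -0.0, -0.0]
ft_force: [0.4, -0.1, -2.9]
grip_width: 0.0516
grip_force: 25.0
```

```bash
python3 snap.py b3; python3 pan.py b .0804 .0235; python3 sil.py b .0804
```

```text
t 43.70 grasp [0.2692 0.5595 0.3606] psi -69.95 F [ 0.44 -0.13 -2.89] w 0.0516 gf 25.0 q [ 0.94  0.42  1.29  0.    1.44 -2.55]
0 axis col 276.9 sil mid 277.5 width 52 lateral mm 0.6
1 axis col 276.3 sil mid 276.0 width 51 lateral mm -0.3
2 axis col 276.3 sil mid 275.5 width 52 lateral mm -0.9
3 axis col 276.3 sil mid 276.0 width 51 lateral mm -0.4
```

View pics/pan_b.png

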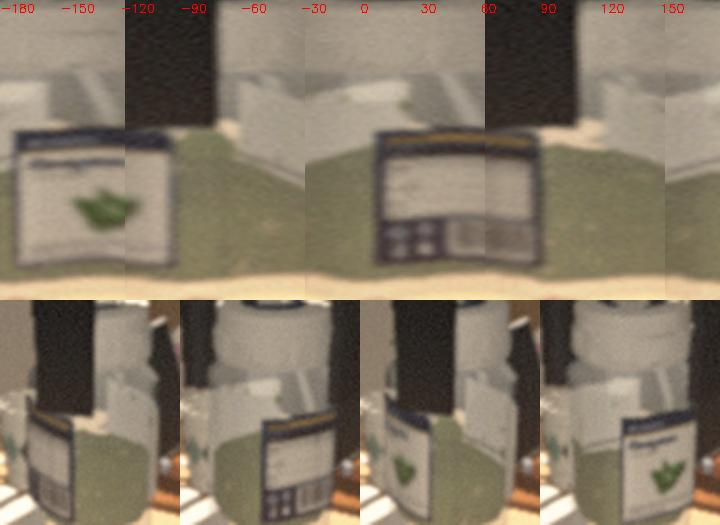

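Panorama b: the picture label (herb) is centred at az ≈ −130°, the bar-code label at ≈ +50°. To bring the picture to the strip's front I need ψ ≈ −48°, which is within joint range at disc 3.

>>> {"api": "move_arm", "payload": {
  "commands": [
    [[0,0,0,0,0,0.18],[0,0,0,0,0,0.36],[0,0,0,0,0,0.54],[0,0,0,0,0,0.72],[0,0,0,0,0,0.9],[0,0,0,0,0,1.08],[0,0,0,0,0,1.26],[0,0,0,0,0,1.44],[0,0,0,0,0,1.62],[0,0,0,0,0,1.8],[0,0,0,0,0,1.98],[0,0,0,0,0,2.16]]
  ]
}}

```text
time: 45.25
position: [0.2693, 0.5594, 0.5246]
tool_rot: [0.122, 0.993, 0.0, -0.0]
ft_force: [-0.6, -0.1, -2.2]
grip_width: 0.0516
grip_force: 25.0
```

>>> {"api": "move_arm", "payload": {
  "commands": [
    [[0,0,0,0,0,0.18],[0,0,0,0,0,0.36],[0,0,0,0,0,0.54],[0,0,0,0,0,0.72],[0,0,0,0,0,0.9],[0,0,0,0,0,1.08],[0,0,0,0,0,1.26],[0,0,0,0,0,1.44],[0,0,0,0,0,1.62],[0,0,0,0,0,1.8],[0,0,0,0,0,1.98],[0,0,0,0,0,2.16]]
  ]
}}

```text
time: 46.75
position: [0.2693, 0.5594, 0.5247]
tool_rot: [0.933, 0.36, -0.0, -0.0]
ft_force: [0.1, 0.2, -2.3]
grip_width: 0.0517
grip_force: 25.0
```

```bash
python3 - <<'E'
from h import *
st();r=tool(-48.4);d=disc(3)+[.0005,-.0006,0]
rows([([.40,.38,.30],tool(10)),(d+[0,0,.18],r),(d+[0,0,.0905],r)])
E
```

```text
t 46.75 grasp [0.2692 0.5595 0.3607] psi 42.25 F [ 0.12  0.21 -2.33] w 0.0517 gf 25.0 q [0.94 0.42 1.29 0.   1.44 1.78]
row [-0.597, 5.518, 1.511, -0.001, 0.0, 0.563] mm 230 deg 32.2 tcp [0.4   0.38  0.464]
row [-1.213, 10.975, 4.505, -0.001, 0.001, 1.582] mm 477 deg 90.6 tcp [0.528 0.202 0.344]
row [-1.213, 10.977, 6.743, -0.001, 0.001, 1.582] mm 518 deg 90.6 tcp [0.528 0.202 0.254]
```

>>> {"api": "move_arm", "payload": {
  "commands": [
    [[-0.1,1.3,0.4,0,0,0.14],[-0.3,2.7,0.8,0,0,0.3],[-0.45,4.1,1.1,0,0,0.44],[-0.6,5.5,1.5,0,0,0.58],[-0.75,6.9,2.2,0,0,0.75],[-0.9,8.2,2.8,0,0,0.92],[-1.05,9.5,3.4,0,0,1.1],[-1.2,10.6,4,0,0,1.28],[-1.21,10.97,4.5,0,0,1.46],[-1.21,10.97,4.5,0,0,1.582],[-1.21,10.97,4.5,0,0,1.582],[-1.21,10.97,4.5,0,0,1.582]]
  ]
}}

```text
time: 48.25
position: [0.5312, 0.2044, 0.3446]
tool_rot: [0.914, -0.406, 0.0, -0.001]
ft_force: [-1.4, 0.9, -1.9]
grip_width: 0.0515
grip_force: 25.0
```

```bash
python3 - <<'E'
from h import *
st();r=tool(-48.4);d=disc(3)+[.0005,-.0006,0]
rows([(d+[0,0,.0855],r)])
E
```

```text
t 48.25 grasp [0.5313 0.2046 0.1806] psi -47.88 F [-1.43  0.86 -1.93] w 0.0515 gf 25.0 q [0.17 0.53 1.63 0.   0.98 2.58]
row [0.001, 0.095, 2.378, -0.001, 0.0, 0.009] mm 95 deg 0.5 tcp [0.528 0.202 0.25 ]
```

>>> {"api": "move_arm", "payload": {
  "commands": [
    [[0,0.09,0.8,0,0,0.009],[0,0.09,1.6,0,0,0.009],[0,0.09,2.1,0,0,0.009],[0,0.09,2.3,0,0,0.009],[0,0.09,2.3,0,0,0.009],[0,0.09,2.3,0,0,0.009]]
  ]
}}

```text
time: 49.0
position: [0.5288, 0.202, 0.2532]
tool_rot: [0.912, -0.41, 0.001, -0.001]
ft_force: [-0.4, 0.1, -3.0]
grip_width: 0.0517
grip_force: 25.0
```

```bash
python3 - <<'E'
from h import *
st();r=tool(-48.4);d=disc(3)+[.0005,-.0006,0]
rows([(d+[0,0,.0847],r)])
E
```

```text
t 49.00 grasp [0.5291 0.2022 0.0892] psi -48.46 F [-0.37  0.14 -3.02] w 0.0517 gf 25.0 q [0.17 0.67 1.7  0.   0.77 2.58]
row [-0.005, 0.008, 0.113, -0.002, -0.0, -0.001] mm 5 deg 0.1 tcp [0.528 0.202 0.249]
```

>>> {"api": "move_arm", "payload": {
  "commands": [
    [[0,0,0.06,0,0,0],[0,0,0.11,0,0,0],[0,0,0.11,0,0,0],[0,0,0.11,0,0,0]]
  ]
}}

```text
time: 49.5
position: [0.5285, 0.2018, 0.2485]
tool_rot: [0.912, -0.411, 0.0, -0.001]
ft_force: [-1.2, -1.5, 5.1]
grip_width: 0.0515
grip_force: 25.0
```

>>> {"api": "move_arm", "payload": {
  "commands": [
    [[0,0,-0.02,0,0,0],[0,0,-0.02,0,0,0],[0,0,-0.02,0,0,0],[0,0,-0.02,0,0,0]]
  ],
  "claw": -0.6
}}

```text
time: 50.0
position: [0.5283, 0.2018, 0.2484]
tool_rot: [0.912, -0.411, -0.001, -0.0]
ft_force: [0.5, 0.2, 0.3]
grip_width: 0.0695
grip_force: 0.0
```

>>> {"api": "move_arm", "payload": {
  "commands": [
    [[0,0,-0.8,0,0,0],[0,0,-2,0,0,0],[0,0,-3,0,0,-0.18],[0,0,-3.5,0,0,-0.36],[0,0,-3.5,0,0,-0.54],[0,0,-3.5,0,0,-0.72],[0,0,-3.5,0,0,-0.9],[0,0,-3.5,0,0,-1.08],[0,0,-3.5,0,0,-1.26],[0,0,-3.5,0,0,-1.44],[0,0,-3.5,0,0,-1.62]]
  ]
}}

```text
time: 51.38
position: [0.5283, 0.2017, 0.3884]
tool_rot: [0.925, 0.38, -0.0, -0.001]
ft_force: [0.6, 0.1, -0.1]
grip_width: 0.0699
grip_force: 0.0
```

```bash
python3 - <<'E'
from h import *
st();caps();r=tool(90)
W=pts(load('scene')).reshape(-1,3)
for i in(0,3):
    d=disc(i);k=(np.hypot(W[:,0]-d[0],W[:,1]-d[1])<.05)&(W[:,2]>.09)&(W[:,2]<.13);Q=W[k];print('placed cap',i,k.sum(),np.percentile(Q,[2,50,98],0).round(4).tolist())
rows([([.4105,.118,.2],r),([.4105,.118,.085],r)])
E
```

```text
t 51.38 grasp [0.5281 0.2018 0.2244] psi 44.67 F [ 0.6   0.05 -0.13] w 0.0699 gf 0.0 q [0.17 0.47 1.6  0.   1.07 0.96]
redL 0 
white 0 
redR 179 [0.4075 0.1246 0.1025]
placed cap 0 400 [[0.497, 0.4099, 0.0903], [0.5103, 0.4346, 0.107], [0.5358, 0.4487, 0.1096]]
placed cap 3 210 [[0.5065, 0.1857, 0.0905], [0.5233, 0.212, 0.1005], [0.5474, 0.227, 0.1023]]
row [-3.561, -0.594, 0.612, -0.001, -0.0, -0.787] mm 146 deg 45.1 tcp [0.41  0.118 0.364]
row [-3.56, -0.591, 3.487, -0.001, -0.0, -0.787] mm 201 deg 45.1 tcp [0.41  0.118 0.249]
```

>>> {"api": "move_arm", "payload": {
  "commands": [
    [[-0.8,-0.1,0.1,0,0,-0.18],[-1.8,-0.3,0.3,0,0,-0.36],[-2.8,-0.45,0.5,0,0,-0.54],[-3.56,-0.59,0.61,0,0,-0.72],[-3.56,-0.59,0.61,0,0,-0.787],[-3.56,-0.59,1.6,0,0,-0.787],[-3.56,-0.59,2.8,0,0,-0.787],[-3.56,-0.59,3.47,0,0,-0.787],[-3.56,-0.59,3.47,0,0,-0.787],[-3.56,-0.59,3.47,0,0,-0.787]]
  ],
  "claw": -1
}}

```text
time: 52.68
position: [0.4104, 0.1192, 0.2504]
tool_rot: [0.711, 0.703, 0.001, -0.0]
ft_force: [0.4, 0.1, 0.5]
grip_width: 0.087
grip_force: 0.0
```

>>> {"api": "move_arm", "payload": {
  "commands": [
    [[0,0,0,0,0,0],[0,0,0,0,0,0],[0,0,0,0,0,0],[0,0,0,0,0,0],[0,0,0,0,0,0],[0,0,0,0,0,0],[0,0,0,0,0,0],[0,0,0,0,0,0]]
  ],
  "claw": 1
}}

```text
time: 53.68
position: [0.4101, 0.1192, 0.2498]
tool_rot: [0.711, 0.704, 0.0, -0.0]
ft_force: [-0.2, 0.8, 1.6]
grip_width: 0.0428
grip_force: 25.0
```

```bash
python3 - <<'E'
from h import *
st();rows([([.27,.56,.36],tool(20))])
E
```

```text
t 53.67 grasp [0.4101 0.1193 0.0858] psi 89.43 F [-0.22  0.78  1.64] w 0.0428 gf 25.0 q [0.02 0.57 2.05 0.   0.52 0.03]
row [10.991, -3.614, -6.844, -0.001, -0.001, 1.212] mm 538 deg 69.4 tcp [0.27  0.56  0.524]
```

>>> {"api": "move_arm", "payload": {
  "commands": [
    [[0,0,-1,0,0,0],[0,0,-2.4,0,0,0],[0.5,-0.1,-3.8,0,0,0],[1.7,-0.5,-4.7,0,0,0.15],[3.1,-1,-5.4,0,0,0.33],[4.5,-1.5,-6,0,0,0.5],[5.9,-2,-6.5,0,0,0.68],[7.3,-2.4,-6.84,0,0,0.86],[8.7,-2.9,-6.84,0,0,1.04],[10,-3.3,-6.84,0,0,1.212],[10.99,-3.61,-6.84,0,0,1.212],[10.99,-3.61,-6.84,0,0,1.212]]
  ]
}}

```text
time: 55.18
position: [0.2682, 0.5628, 0.5219]
tool_rot: [0.984, 0.176, -0.001, -0.0]
ft_force: [0.3, -0.3, -2.5]
grip_width: 0.0432
grip_force: 25.1
```

>>> {"api": "move_arm", "payload": {
  "commands": [
    [[0,0,0,0,0,0],[0,0,0,0,0,0]]
  ]
}}

```text
time: 55.42
position: [0.2706, 0.5587, 0.5232]
tool_rot: [0.985, 0.173, -0.001, 0.001]
ft_force: [-0.6, -0.9, -2.9]
grip_width: 0.0434
grip_force: 25.1
```

```bash
python3 snap.py c0
```

```text
t 55.42 grasp [0.2703 0.5584 0.3592] psi 19.92 F [-0.57 -0.86 -2.95] w 0.0434 gf 25.1 q [0.94 0.42 1.29 0.   1.44 2.16]
```

>>> {"api": "move_arm", "payload": {
  "commands": [
    [[0,0,0,0,0,-0.18],[0,0,0,0,0,-0.36],[0,0,0,0,0,-0.54],[0,0,0,0,0,-0.72],[0,0,0,0,0,-0.9],[0,0,0,0,0,-1.08],[0,0,0,0,0,-1.26],[0,0,0,0,0,-1.44],[0,0,0,0,0,-1.571],[0,0,0,0,0,-1.571],[0,0,0,0,0,-1.571]]
  ]
}}

```text
time: 56.85
position: [0.2706, 0.5592, 0.5241]
tool_rot: [0.575, 0.818, 0.0, -0.0]
ft_force: [0.2, -0.2, -2.5]
grip_width: 0.0428
grip_force: 25.1
```

```bash
python3 snap.py c1
```

```text
t 56.85 grasp [0.2705 0.5594 0.3601] psi 109.82 F [ 0.22 -0.21 -2.54] w 0.0428 gf 25.1 q [0.94 0.42 1.29 0.   1.44 0.59]
```

>>> {"api": "move_arm", "payload": {
  "commands": [
    [[0,0,0,0,0,-0.18],[0,0,0,0,0,-0.36],[0,0,0,0,0,-0.54],[0,0,0,0,0,-0.72],[0,0,0,0,0,-0.9],[0,0,0,0,0,-1.08],[0,0,0,0,0,-1.26],[0,0,0,0,0,-1.44],[0,0,0,0,0,-1.571],[0,0,0,0,0,-1.571],[0,0,0,0,0,-1.571]]
  ]
}}

```text
time: 58.28
position: [0.2702, 0.5599, 0.5238]
tool_rot: [-0.173, 0.985, 0.0, -0.0]
ft_force: [0.9, 0.5, -2.7]
grip_width: 0.043
grip_force: 25.1
```

```bash
python3 snap.py c2
```

```text
t 58.27 grasp [0.2701 0.56   0.3598] psi -160.13 F [ 0.93  0.46 -2.65] w 0.0430 gf 25.1 q [ 0.94  0.42  1.29  0.    1.44 -0.98]
```

>>> {"api": "move_arm", "payload": {
  "commands": [
    [[0,0,0,0,0,-0.18],[0,0,0,0,0,-0.36],[0,0,0,0,0,-0.54],[0,0,0,0,0,-0.72],[0,0,0,0,0,-0.9],[0,0,0,0,0,-1.08],[0,0,0,0,0,-1.26],[0,0,0,0,0,-1.44],[0,0,0,0,0,-1.571],[0,0,0,0,0,-1.571],[0,0,0,0,0,-1.571]]
  ]
}}

```text
time: 59.7
position: [0.2702, 0.5599, 0.5239]
tool_rot: [0.819, -0.574, -0.0, -0.0]
ft_force: [1.3, 0.9, -3.2]
grip_width: 0.043
grip_force: 25.1
```

```bash
python3 snap.py c3; python3 pan.py c .0858 .022; python3 sil.py c .0858
```

```text
t 59.70 grasp [0.2701 0.5601 0.3599] psi -70.12 F [ 1.28  0.92 -3.2 ] w 0.0430 gf 25.1 q [ 0.94  0.42  1.29  0.    1.44 -2.55]
0 axis col 276.1 sil mid 278.0 width 43 lateral mm 2.0
1 axis col 275.3 sil mid 275.5 width 42 lateral mm 0.2
2 axis col 275.3 sil mid 272.0 width 43 lateral mm -3.5
3 axis col 275.3 sil mid 274.0 width 43 lateral mm -1.4
```

View pics/pan_c.png

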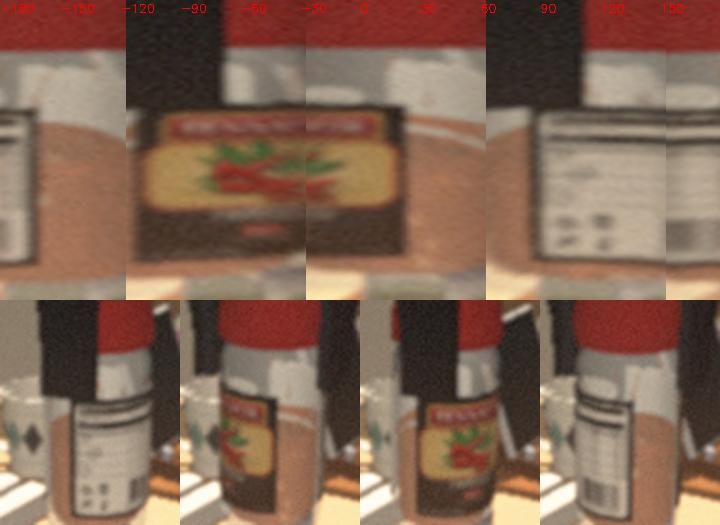

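Panorama c: the picture label (chillies) is near az −45…−38°, the bar-code label near 142°. I'll recompute with the measured axis offsets and find the label edges numerically for all three jars.

```bash
cp pan_a.npy o_a.npy
python3 pan.py a .0858 .022 -2.8 -0.26; python3 pan.py b .0804 .0255 -0.8 0; python3 pan.py c .0858 .022 -2.9 -0.84
python3 - <<'E'
from h import *
for t,sys,hs in(('a',2.4,(20,58)),('b',.6,(14,45)),('c',1.7,(20,58))):
    p=np.load('pan_%s.npy'%t);h=lambda mm:int((100-mm)/.4)
    lab=cv2.cvtColor(p,cv2.COLOR_BGR2LAB).astype(float)[h(hs[1]):h(hs[0])]
    col=np.median(lab,0)
    # dark frame: columns with low L minimum; report strong L gradient columns
    L=cv2.GaussianBlur(np.percentile(lab[...,0],50,axis=0)[None],(7,1),1.5)[0]
    S_=cv2.GaussianBlur(np.median(np.hypot(lab[...,1]-128,lab[...,2]-128),axis=0)[None],(7,1),1.5)[0]
    g=lambda a:np.round(a[::10]).astype(int).tolist()
    print(t,sys);print(' L',g(L));print(' C',g(S_))
E
```

```text
a 2.4
 L [98, 102, 101, 101, 103, 103, 122, 135, 140, 134, 118, 90, 74, 126, 129, 130, 133, 134, 135, 135, 135, 134, 135, 119, 82, 137, 159, 153, 158, 158, 150, 168, 170, 171, 172, 173, 173, 170, 170, 166, 166, 169, 170, 167, 154, 155, 138, 99, 102, 124, 128, 130, 132, 133, 135, 135, 135, 135, 135, 110, 78, 102, 127, 135, 131, 121, 106, 96, 92, 92, 94, 98]
 C [27, 26, 27, 26, 26, 27, 28, 30, 31, 31, 31, 25, 17, 24, 26, 26, 26, 27, 28, 27, 27, 27, 27, 23, 13, 11, 13, 12, 12, 12, 12, 12, 12, 13, 13, 12, 12, 12, 12, 11, 12, 12, 12, 12, 13, 12, 11, 11, 20, 24, 25, 26, 26, 27, 27, 28, 28, 27, 28, 23, 18, 28, 31, 31, 29, 27, 24, 24, 25, 25, 27, 26]
b 0.6
 L [128, 127, 132, 180, 178, 175, 174, 163, 157, 149, 135, 156, 158, 148, 156, 164, 172, 171, 121, 129, 130, 130, 127, 124, 127, 126, 126, 126, 125, 126, 124, 116, 117, 119, 122, 123, 126, 120, 85, 136, 146, 153, 157, 150, 145, 144, 141, 146, 141, 130, 142, 145, 143, 122, 97, 131, 132, 130, 129, 127, 125, 126, 124, 124, 124, 123, 124, 114, 116, 116, 118, 125]
 C [16, 16, 8, 12, 12, 12, 12, 12, 13, 13, 13, 12, 12, 12, 12, 12, 12, 12, 9, 17,
[... 153 characters left out ...]
 16, 16, 17, 17, 16, 16, 16, 15, 15, 15, 15, 15, 15]
c 1.7
 L [171, 159, 164, 150, 101, 118, 136, 133, 132, 130, 126, 125, 122, 128, 126, 96, 70, 102, 129, 139, 141, 133, 118, 98, 93, 95, 95, 95, 92, 92, 92, 98, 103, 118, 132, 134, 134, 126, 95, 68, 114, 135, 134, 132, 130, 127, 124, 120, 117, 125, 127, 114, 84, 135, 165, 163, 165, 176, 173, 174, 177, 179, 178, 178, 170, 159, 155, 155, 154, 161, 171, 174]
 C [12, 13, 12, 12, 11, 23, 26, 27, 27, 27, 26, 25, 24, 25, 25, 19, 18, 27, 32, 33, 32, 30, 26, 25, 26, 26, 27, 26, 25, 24, 23, 24, 26, 28, 29, 31, 32, 31, 26, 15, 23, 27, 27, 27, 27, 26, 25, 24, 23, 24, 25, 23, 13, 11, 13, 12, 12, 13, 13, 12, 13, 13, 13, 13, 12, 11, 11, 11, 11, 12, 12, 12]
```

```bash
python3 - <<'E'
from h import *
st();r=tool(-138.8);d=disc(1)-[.0027,.0013,0]
rows([(d+[0,0,.24],r),(d+[0,0,.0945],r)])
E
```

```text
t 59.75 grasp [0.27   0.5601 0.3598] psi -70.09 F [ 0.13 -0.44 -2.52] w 0.0430 gf 25.1 q [ 0.94  0.42  1.29  0.    1.44 -2.55]
row [7.046, -4.122, 2.988, 0.001, 0.001, 1.199] mm 348 deg 68.7 tcp [0.521 0.351 0.404]
row [7.049, -4.123, 6.625, 0.001, 0.001, 1.199] mm 421 deg 68.7 tcp [0.521 0.351 0.259]
```

>>> {"api": "move_arm", "payload": {
  "commands": [
    [[1,-0.6,0.4,0,0,0.18],[2.1,-1.2,0.9,0,0,0.36],[3.2,-1.9,1.4,0,0,0.54],[4.3,-2.5,1.8,0,0,0.72],[5.4,-3.2,2.3,0,0,0.9],[6.4,-3.8,2.8,0,0,1.08],[7.05,-4.12,3,0,0,1.199],[7.05,-4.12,3,0,0,1.199],[7.05,-4.12,4,0,0,1.199],[7.05,-4.12,5.2,0,0,1.199],[7.05,-4.12,5.2,0,0,1.199],[7.05,-4.12,5.2,0,0,1.199]]
  ]
}}

```text
time: 61.25
position: [0.5217, 0.3526, 0.3173]
tool_rot: [-0.353, 0.936, 0.001, 0.001]
ft_force: [-0.1, -0.5, -2.0]
grip_width: 0.0426
grip_force: 25.1
```

```bash
python3 - <<'E'
from h import *
st();r=tool(-138.8);d=disc(1)-[.0027,.0013,0]
rows([(d+[0,0,.0945],r),(d+[0,0,.0900],r)])
E
```

```text
t 61.25 grasp [0.5221 0.3529 0.1533] psi -138.62 F [-0.07 -0.55 -1.97] w 0.0426 gf 25.1 q [ 0.42  0.64  1.5   0.    1.   -1.88]
row [0.04, -0.015, 1.469, 0.0, 0.003, 0.003] mm 59 deg 0.3 tcp [0.521 0.351 0.259]
row [0.04, -0.015, 1.581, 0.0, 0.003, 0.003] mm 63 deg 0.3 tcp [0.521 0.351 0.254]
```

>>> {"api": "move_arm", "payload": {
  "commands": [
    [[0.04,-0.015,0.7,0,0.003,0.003],[0.04,-0.015,1.3,0,0.003,0.003],[0.04,-0.015,1.46,0,0.003,0.003],[0.04,-0.015,1.52,0,0.003,0.003],[0.04,-0.015,1.57,0,0.003,0.003],[0.04,-0.015,1.57,0,0.003,0.003],[0.04,-0.015,1.57,0,0.003,0.003]]
  ]
}}

```text
time: 62.12
position: [0.5212, 0.3505, 0.254]
tool_rot: [-0.351, 0.936, 0.0, 0.0]
ft_force: [1.1, 1.2, 1.5]
grip_width: 0.0429
grip_force: 25.1
```

```bash
python3 - <<'E'
from h import *
st()
E
```

```text
t 62.12 grasp [0.5212 0.3505 0.09  ] psi -138.86 F [1.06 1.22 1.5 ] w 0.0429 gf 25.1 q [ 0.41  0.72  1.54  0.    0.88 -1.87]
```

Touching down. Next I release, rise, move aside and check everything from both cameras.

>>> {"api": "move_arm", "payload": {
  "commands": [
    [[0,0,0,0,0,0],[0,0,0,0,0,0],[0,0,0,0,0,0],[0,0,0,0,0,0]]
  ],
  "claw": -0.4
}}

```text
time: 62.62
position: [0.5205, 0.3501, 0.2525]
tool_rot: [-0.351, 0.936, -0.0, -0.002]
ft_force: [-0.6, -1.1, -0.5]
grip_width: 0.0602
grip_force: 0.0
```

>>> {"api": "move_arm", "payload": {
  "commands": [
    [[0,0,-0.8,0,0,0],[0,0,-2,0,0,0],[0,0,-3.4,0,0,0],[1,0,-4,0,0,0],[2.2,0,-4,0,0,0],[3.4,0,-4,0,0,0],[4.6,0,-4,0,0,0],[5.5,0,-4,0,0,0],[5.5,0,-4,0,0,0]]
  ]
}}

```text
time: 63.75
position: [0.353, 0.2044, 0.4133]
tool_rot: [-0.351, 0.936, 0.0, -0.003]
ft_force: [-0.2, 0.4, 0.4]
grip_width: 0.061
grip_force: 0.0
```

```bash
python3 - <<'E'
from h import *
st();rows([([.2,-.40,.25],tool(-90))])
c=look('top');W=pts(c).reshape(-1,3)
for i,z in((0,.1),(1,.1),(3,.092)):
    d=disc(i);k=(np.hypot(W[:,0]-d[0],W[:,1]-d[1])<.04)&(W[:,2]>z)&(W[:,2]<.125);Q=W[k]
    if len(Q)>5:
        e,ra=cv2.minEnclosingCircle((Q[:,:2]*1000).astype(np.float32));print(i,len(Q),np.round(e,1),round(ra,1),'z',np.median(Q[:,2]).round(3),'mean-disc',(Q.mean(0)-d)[:2].round(4)*1000)
E
```

```text
t 63.75 grasp [0.3521 0.2041 0.2493] psi -138.92 F [-0.2   0.4   0.36] w 0.0610 gf 0.0 q [ 0.25  0.22  1.93 -0.    0.99 -2.04]
row [12.812, -8.877, 0.029, 0.004, -0.004, -0.854] mm 623 deg 48.9 tcp [ 0.2   -0.4    0.414]
0 267 [514.8 425.9] 22.5 z 0.109 mean-disc [-5.5 -2.5]
1 243 [521.8 353. ] 21.1 z 0.109 mean-disc [-2.6  0.2]
3 290 [526.7 203.1] 22.7 z 0.102 mean-disc [-1.7  0.5]
```

```bash
python3 - <<'E'
from h import *
t=load('top');im=cv2.resize(cv2.imread('pics/top0.png'),(560,420),interpolation=cv2.INTER_AREA)
hsv=cv2.cvtColor(im,cv2.COLOR_BGR2HSV);m=((hsv[...,1]<165)&(hsv[...,2]>150)).astype(np.uint8)
for i in range(4):
    u,v=proj(t,disc(i)+[0,0,.004])[0]
    yy,xx=np.nonzero(m[int(v)-18:int(v)+19,int(u)-18:int(u)+19]);uv=np.c_[xx+int(u)-18,yy+int(v)-18]
    P=rayplane(t,uv,.004)[:,:2];k=np.hypot(*(P-disc(i)[:2]).T)<.036;P=P[k]
    e,ra=cv2.minEnclosingCircle((P*1000).astype(np.float32));print(i,len(P),'centroid',(P.mean(0)*1000).round(1),'circ',np.round(e,1),round(ra,1),'assumed',(disc(i)[:2]*1000).round(1))
c=look('scene');out=[]
for i in(0,1,3):
    d=disc(i);u,v=proj(c,d+[0,0,.055])[0].astype(int);out.append(cv2.resize(c['pixels'][v-38:v+34,u-17:u+17],(266,563),interpolation=cv2.INTER_LANCZOS4))
cv2.imwrite('pics/final1.png',np.hstack(out))
E
```

```text
0 365 centroid [521.  427.6] circ [521.1 427.7] 28.3 assumed [521.7 427.5]
1 374 centroid [524. 353.] circ [524.2 352.9] 28.6 assumed [523.8 352.5]
2 376 centroid [526.8 278.3] circ [526.6 278.3] 29.0 assumed [525.8 277.5]
3 376 centroid [529.7 202.9] circ [530.  203.1] 28.7 assumed [527.9 202.5]
```

View pics/final1.png

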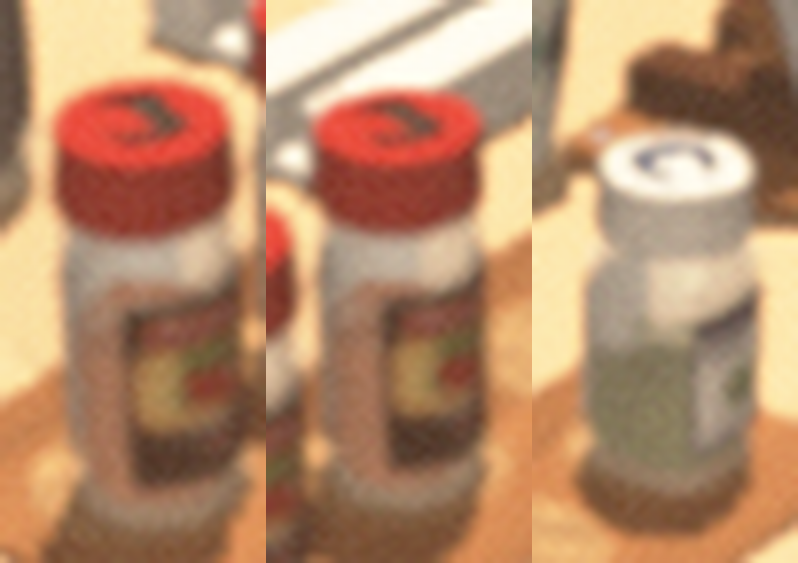

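Crops: both red jars show the chilli picture label (185,385 and 435,385) turned towards the strip's front, and the white jar shows its herb label (725,390). The edges match front headings within about 3°. Jar 0 sits about 5–6 mm off-centre in −x, so I'll regrasp it across x and shift it.

```bash
python3 - <<'E'
from h import *
r=tool(90);r2=tool(-90)
rows([([.45,.40,.26],r2),([.5155,.426,.2],r2)])
E
```

```text
row [-4.968, 2.113, -0.258, 0.0, -0.001, -0.853] mm 216 deg 48.9 tcp [0.45  0.4   0.424]
row [-6.63, 1.526, 1.24, 0.0, -0.001, -0.853] mm 277 deg 48.9 tcp [0.516 0.426 0.364]
```

>>> {"api": "move_arm", "payload": {
  "commands": [
    [[-1.2,0.5,-0.2,0,0,-0.17],[-2.5,1,-0.25,0,0,-0.34],[-3.8,1.6,-0.25,0,0,-0.51],[-4.97,2.1,-0.25,0,0,-0.68],[-5.9,1.8,0.4,0,0,-0.853],[-6.63,1.53,1.24,0,0,-0.853],[-6.63,1.53,1.24,0,0,-0.853],[-6.63,1.53,1.24,0,0,-0.853],[-6.63,1.53,1.24,0,0,-0.853]]
  ],
  "claw": -1
}}

```text
time: 64.97
position: [0.5142, 0.4263, 0.3647]
tool_rot: [0.707, -0.707, -0.0, 0.0]
ft_force: [-0.3, -0.3, -0.6]
grip_width: 0.0872
grip_force: 0.0
```

```bash
python3 - <<'E'
from h import *
st();r2=tool(-90)
rows([([.5155,.426,.0895],r2)])
E
```

```text
t 64.97 grasp [0.514  0.4263 0.2007] psi -89.95 F [-0.3  -0.31 -0.59] w 0.0872 gf 0.0 q [ 0.53  0.63  1.36  0.    1.16 -2.62]
row [0.007, -0.035, 2.78, 0.001, 0.0, 0.001] mm 111 deg 0.1 tcp [0.516 0.426 0.254]
```

>>> {"api": "move_arm", "payload": {
  "commands": [
    [[0,-0.035,1,0,0,0],[0,-0.035,2,0,0,0],[0,-0.035,2.76,0,0,0],[0,-0.035,2.76,0,0,0],[0,-0.035,2.76,0,0,0]]
  ],
  "squeeze": 15
}}

```text
time: 65.6
position: [0.5162, 0.4264, 0.2549]
tool_rot: [0.707, -0.707, -0.0, -0.0]
ft_force: [0.3, 0.9, -0.3]
grip_width: 0.0875
grip_force: 0.0
```

>>> {"api": "move_arm", "payload": {
  "commands": [
    [[0,0,0,0,0,0],[0,0,0,0,0,0],[0,0,0,0,0,0],[0,0,0,0,0,0],[0,0,0,0,0,0],[0,0,0,0,0,0],[0,0,0,0,0,0],[0,0,0,0,0,0]]
  ],
  "claw": 1
}}

```text
time: 66.6
position: [0.516, 0.426, 0.2527]
tool_rot: [0.707, -0.707, -0.0, 0.001]
ft_force: [1.5, 0.1, -0.5]
grip_width: 0.043
grip_force: 14.9
```

```bash
python3 - <<'E'
from h import *
o=st()
E
```

```text
t 66.60 grasp [0.5156 0.4259 0.0887] psi -89.98 F [ 1.47  0.1  -0.48] w 0.0430 gf 14.9 q [ 0.52  0.77  1.43  0.    0.95 -2.62]
```

>>> {"api": "move_arm", "payload": {
  "commands": [
    [[0,0,-0.12,0,0,0],[-0.02,-0.07,-0.14,0,0,0],[-0.038,-0.143,-0.14,0,0,0.02],[-0.038,-0.143,-0.14,0,0,0.02],[-0.038,-0.143,-0.06,0,0,0.02],[-0.038,-0.143,-0.005,0,0,0.02],[-0.038,-0.143,0,0,0,0.02],[-0.038,-0.143,0,0,0,0.02]]
  ]
}}

```text
time: 67.6
position: [0.5214, 0.4274, 0.2526]
tool_rot: [-0.7, 0.714, 0.001, -0.002]
ft_force: [-0.1, -0.6, -2.0]
grip_width: 0.0428
grip_force: 14.9
```

```bash
python3 - <<'E'
from h import *
o=st()
E
```

```text
t 67.60 grasp [0.5209 0.4272 0.0886] psi -91.12 F [-0.13 -0.64 -1.96] w 0.0428 gf 14.9 q [ 0.52  0.77  1.41  0.    0.96 -2.6 ]
```

>>> {"api": "move_arm", "payload": {
  "commands": [
    [[0,0,0.02,0,0,0],[0,0,0.035,0,0,0],[0,0,0.035,0,0,0]]
  ]
}}

```text
time: 67.97
position: [0.5215, 0.4276, 0.2524]
tool_rot: [-0.7, 0.714, 0.001, -0.001]
ft_force: [-1.0, -1.8, 5.8]
grip_width: 0.043
grip_force: 14.9
```

>>> {"api": "move_arm", "payload": {
  "commands": [
    [[0,0,0,0,0,0],[0,0,0,0,0,0],[0,0,0,0,0,0],[0,0,0,0,0,0]]
  ],
  "claw": -0.5
}}

```text
time: 68.47
position: [0.5215, 0.4275, 0.251]
tool_rot: [-0.7, 0.714, 0.001, -0.001]
ft_force: [-0.2, -0.2, 0.2]
grip_width: 0.0646
grip_force: 0.0
```

>>> {"api": "move_arm", "payload": {
  "commands": [
    [[0,0,-0.8,0,0,0],[0,0,-2,0,0,0],[0,0,-3.4,0,0,0],[0.5,1,-4.2,0,0,0.17],[1.5,2.2,-4.4,0,0,0.34],[2.8,3,-4.4,0,0,0.5],[4.2,3.5,-4.4,0,0,0.5],[5.6,3.7,-4.4,0,0,0.5],[7,3.7,-4.4,0,0,0.5],[8.4,3.7,-4.4,0,0,0.5],[9.8,3.7,-4.4,0,0,0.5],[11,3.7,-4.4,0,0,0.5]]
  ]
}}

```text
time: 69.97
position: [0.3703, 0.0087, 0.4277]
tool_rot: [-0.492, 0.87, -0.009, -0.01]
ft_force: [-0.1, 1.1, 0.1]
grip_width: 0.0656
grip_force: 0.0
```

```bash
python3 - <<'E'
from h import *
st();c=look('top');W=pts(c).reshape(-1,3);s=look('scene')
D={0:(521.1,427.6),1:(524.1,353),3:(529.8,203)}
for i,z in((0,.1),(1,.1),(3,.092)):
    d=np.array(D[i])/1000;k=(np.hypot(W[:,0]-d[0],W[:,1]-d[1])<.04)&(W[:,2]>z)&(W[:,2]<.125);Q=W[k]
    if len(Q)>5:
        e,ra=cv2.minEnclosingCircle((Q[:,:2]*1000).astype(np.float32));print(i,len(Q),np.round(e,1)-D[i],round(ra,1),'z',np.median(Q[:,2]).round(3))
V=pts(s).reshape(-1,3);L=np.c_[(V[:,:2]-S)@M.T*1000,V[:,2]*1000]
k=(abs(L[:,1])<80)&(L[:,0]>-40)&(L[:,0]<70)&(L[:,2]>55)&(L[:,2]<185);Q=L[k]
for i in range(6):
    A=np.c_[Q[:,1:],np.ones(len(Q))];f=np.linalg.lstsq(A,Q[:,0],rcond=None)[0];e=Q[:,0]-A@f;Q=Q[abs(e)<2.5*e.std()]
print('tablet tilt',np.degrees(np.arctan(f[1])),'yaw',-np.degrees(np.arctan(f[0])))
a=np.hstack([cv2.resize(s['pixels'][110:330,150:410],(473,400)),cv2.resize(c['pixels'][100:300,140:410],(327*1,400))]);cv2.imwrite('pics/final2.png',a)
E
```

```text
t 69.97 grasp [0.369  0.0045 0.2638] psi -121.00 F [-0.14  1.13  0.09] w 0.0656 gf 0.0 q [-0.27  0.14  1.99 -0.03  1.01 -2.86]
0 270 [-1.5 -0.4] 22.4 z 0.109
1 241 [-1.8  0.5] 21.0 z 0.109
3 291 [-3.2  0.2] 22.8 z 0.102
tablet tilt 20.903875821419145 yaw -0.1919381812378266
```

View pics/final2.png

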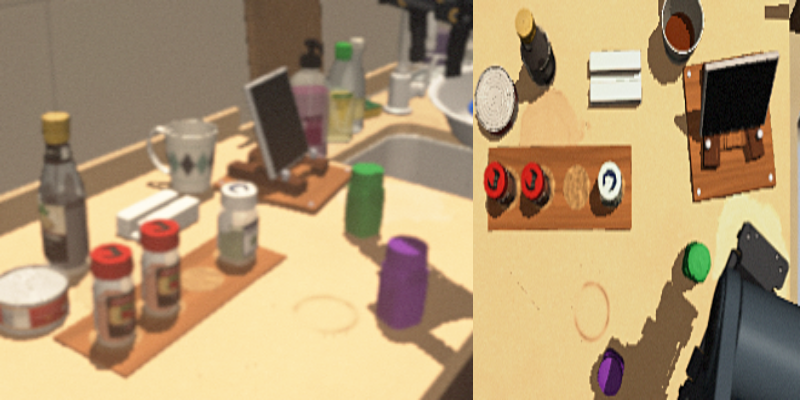

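Final view: three jars stand on discs 0, 1 and 3 with the picture labels to the front. The tablet leans on the support, screen forward, and the bystanders and look-alikes are untouched. I'll turn the wrist off its limit and hand in.

>>> {"api": "move_arm", "payload": {
  "commands": [
    [[0,0,-0.2,0,0,0.15],[0,0,-0.4,0,0,0.3],[0,0,-0.4,0,0,0.4],[0,0,-0.4,0,0,0.4],[0,0,-0.4,0,0,0.4]]
  ]
}}

```text
time: 70.7
position: [0.3707, 0.012, 0.4433]
tool_rot: [-0.313, 0.95, -0.01, -0.008]
ft_force: [-0.1, 0.5, -0.1]
grip_width: 0.0651
grip_force: 0.0
```

```bash
python3 - <<'E'
from h import *
st();print(hand_in())
E
```

```text
t 70.70 grasp [0.3692 0.008  0.2794] psi -143.51 F [-0.08  0.5  -0.06] w 0.0651 gf 0.0 q [-0.26  0.12  1.96 -0.03  1.06 -2.46]
the job is handed in; nothing more can be done
None
```

I handed the job in at 70.7 s with the support wedged, the tablet leaning square at about 21° and three jars on discs 0, 1 and 3 with pictures to the front; the last wrist joint read −2.86 against its −2.85 limit on a retreat move, so a joint-range fail is possible.

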